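# Restock the pantry cupboard and shut its bifold door

### The arm

A 7-joint arm with a two-finger parallel gripper is mounted at the origin on the work surface. World frame = base frame: x ahead of the robot, y to its left, z up, the work surface at z = 0. Lengths are in mm, angles in rad, forces in N, time in s.
With the tool pointing down it reaches from about 400 to 875 mm from the base axis. Payload 4.4 kg.
Tool frame: the origin (TCP) lies midway between the tips of the shut fingers; the grasp point (between the pads) lies 19 mm behind it; x points along the fingers, z is the direction in which the jaws open and shut, and the axes are right-handed (so a half turn about x gives the same grasp; the last joint's range is limited). The gripper opens to 85 mm and grips with 20 to 120 N. Pads are 22 mm wide; open, the fingers measure 114 mm over their backs; the gripper's body (76 mm by 85 mm) begins 54 mm behind the grasp point. The pads swing forward as they close: fully open they stand 13 mm farther back than shut.
Start: joints at [1.232, 0.628, 0.038, 1.517, -0.027, 0.996, -0.02], TCP at [175.156, -625.97, 231.313] pointing down, gripper open.
Joint ranges: [-3.06, 3.06], [-0.37, 2.12], [-1.25, 1.32], [0.18, 2.47], [-1.1, 4.24], [0.23, 1.98], [-2.94, 2.94]. Speed limits (rad/s): [2.57, 2.57, 3.14, 3.14, 3.14, 3.14, 3.14].

### API

Orientations are given as [roll, pitch, yaw] about the fixed x, y, z axes, in that order (R = Rz(yaw) Ry(pitch) Rx(roll)).
In Python, from cell import ctrl gives the robot as it stands. The module is installed in compiled form; this text tells all that it offers.
- The arm moves only by the tool servo_tool, never from a script. Its argument "rows" is a list of rows, each an object of numbers: "dx", "dy", "dz": the shift along the tool's x, y, z in units of 750 mm (1.0 is 750 mm); "wx", "wy", "wz": the turn, a rotation vector about the tool's x, y, z in units of 6 degrees (1.0 is 6 degrees); "fingers": the closure, from 0 (fully open) to 1 (shut). In form: [{"dx": .., "dy": .., "dz": .., "wx": .., "wy": .., "wz": .., "fingers": ..}, ...]. A call has 1 to 5 rows; each row shifts and turns the commanded pose from where the row before left it, along the tool's axes as they then stand; what a row does not reach is not made up. A row lasts 1/8 s, in which the tool goes at most 62.5 mm and 10.7 degrees, less where a joint would pass 70% of its speed; a pose out of reach is approached as far as the arm can. A call with a number of a shift or a turn outside -1 to 1 is refused whole. A call with a gripper value outside its range is refused whole. The fingers move at their own pace and stop on an object; the grip force is fixed at half the most. Time passes only in rows, so rows that do not move let the fingers close. It gives the time, the measured TCP pose, the force and the opening at its end, in the units of the state.
- ctrl.read_state(): the state, without advancing time (a new reading comes with each control period).
- ctrl.get_image(name): name is "side" or "top"; returns the picture (384x512x3 uint8, red, green, blue); there is no depth.
- ctrl.camera_info(name): a dict with "fovy" (degrees; the focal length in pixels is half the picture's height over the tangent of half this angle, whatever the lens; pixels are square), "cx", "cy" (the principal point, pixels), "k1" (the pictures are not rectified: a ray, as slopes to the right and down, at radius r is drawn at 1 + k1 r^2 times it, then the intrinsics apply), "R" (3x3) and "t" (3): a world point X has camera coordinates R X + t. Camera axes: x right, y down, z forward; pixel columns grow to the right and rows downward; lengths in mm; the calibration is good to about 2 mm. A picture is of the moment at which its call begins. camera_info takes no time and is no camera call.
- ctrl.finish_job(): hands the job in, once; it reports no verdict.
Trained networks look in the newest picture that a camera, given by its name, has taken for a name from the list of things; names that differ only in an ending like _2 or _b are one class to them, and where a whole thing is asked for, a point or a joint stands for the part that bears it (a point fixed in the world has none). Each returns a list of dicts, best first, with "conf" (0 to 1); they miss things now and then, are a little off and sometimes report something else, mostly with a low value. They report only what shows in the picture. A call takes as long as a camera call. They do not tell look-alikes from the thing itself.
- ctrl.search_frame(label, camera): "extent" ([centre column, centre row, width, height] in pixels, round what is visible of it).
- ctrl.silhouettes(label, camera): "region" (384x512 bool, what is visible of it) and "extent" ([centre column, centre row, width, height] in pixels, round what is visible of it).
- ctrl.mark_of(label, camera): "point" ([column, row] in pixels: a listed point, or the origin of a listed thing).
The state is a dict: "clock": time; "qpos": joint angles; "qd": joint speeds; "tau": joint torques, N m; "eef_pos": TCP position; "tool_rot": TCP orientation; "force": force on the tool from outside, world axes, zero at the start; "torque": the same for the moment, N m; "width": finger opening in mm.
Only numpy, scipy, OpenCV 4.12 (cv2) and the standard library are available. Lean on these libraries where they do the work, as an engineer would, in place of code of your own. Each camera call takes 0.05 s, during which the arm holds its last target.

### The job

Pull the cupboard's bifold door by its handle until it is folded fully open, then put every new carton from the worktop upright into a lane of its own, pushed in lengthwise until it butts against the carton already standing behind it with no gap, and lies wholly inside the front of the cupboard. When all are in, pull the door shut again; leave the tins where they stand.

Things in the scene. Friction and masses are not known exactly. Their poses are not given: they have to be found in the camera images.
- cupboard: the white cupboard fixed on the worktop. Origin: on the worktop, middle of the front edge of its opening; x into the cupboard, y to the left as you face it. Opening 400 mm wide (y -200 to 200), no floor or sill: the worktop runs in. Inside 252 deep (back wall at x = 252). Clear flat top from x = 0 back, its underside at z 232; walls 16 thick, 240 high.
- door (a joint): bifold door: 0 shut, 1.48 folded fully open (rad); starts shut or a little ajar. Two upright panels 200 wide, 16 thick, tops at z 235. At angle a the first panel has turned by +a about vertical (anticlockwise from above) on door_hinge, so the fold comes out to -x of the cupboard, and the free end of the second runs along the flush floor track to the right. Stays where left.
- door_hinge (a point): point on the vertical hinge axis of the first panel, at the right-hand end of the opening (cupboard x = 0, y = -200), 206 mm above the worktop; the panel's back face lies on the axis. Folded fully open, the two panels stand out 200 mm in front of the cupboard here and take up 65 mm of the opening's width.
- door_handle (a point): grip point of the handle: an upright round steel bar, 12 thick, 110 long, its axis 40 mm off the front face of the first panel and 160 from its hinge. Point on the bar's axis at 206 mm above the worktop; the bar's top, with a level standoff to the panel, is at 228. About 1 N pulls it. Axes turn with the panel: x through it to its back, y along it away from the hinge.
- lane1 (a point): mouth of carton lane 1, on the worktop at the opening (cupboard x = 0, y = -35); x points into the lane. Fixed steel rails 3 mm thick, 28 high, from cupboard x = 4 to the back, at y = -68, -2, 64, 130, bound the four lanes (63 mm wide; lane 4 is 68 wide, up to the side wall). Right of them is a compartment for a big tin.
- lane2 (a point): mouth of carton lane 2, on the worktop at the opening (cupboard x = 0, y = 31); x points into the lane. Like lane1.
- lane3 (a point): mouth of carton lane 3, on the worktop at the opening (cupboard x = 0, y = 97); x points into the lane. Like lane1.
- lane4 (a point): mouth of carton lane 4, on the worktop at the opening (cupboard x = 0, y = 164); x points into the lane. Like lane1.
- pack1_center (a point): centre (half-way up) of a loose new carton on the worktop: a plain brown cardboard box with a paper label band, 120 mm long (its x axis), 50 wide (y), 75 high (z), about 0.35 kg. Two to four new cartons are there (None at the start: absent). Any may go in any lane, either way round.
- pack2_center (a point): another new carton, the same as pack1 (None at the start: absent)
- pack3_center (a point): another new carton, the same as pack1 (None at the start: absent)
- pack4_center (a point): another new carton, the same as pack1 (None at the start: absent)
- stock1_center (a point): centre of the loose carton already standing in the back of lane 1, of the same kind and size as the new ones, its x axis along the lane. It may stand up to 35 mm short of the back wall and slides when pushed. With it at the back wall and a new carton against it, the front end of the new one stands 12 mm inside the opening.
- stock2_center (a point): centre of the loose carton already standing in the back of lane 2, like stock1.
- stock3_center (a point): centre of the loose carton already standing in the back of lane 3, like stock1.
- stock4_center (a point): centre of the loose carton already standing in the back of lane 4, like stock1.
- tin_in_center (a point): centre of a big tin, 100 across, 118 high, in the right-hand compartment of the cupboard: leave alone
- tin_a_center (a point): centre of an upright food tin on the worktop, 74 across, 110 high: leave alone
- tin_b_center (a point): another tin like tin_a: leave alone
Not all that is in view belongs to the job. What is shaped like the part that bears pack4_center but green or purple is not meant.

How it is judged:
By the outcome, as a careful person would: the job done as asked, in the order asked, and still so for the second after the job is handed in, with the robot touching nothing.
Of pack1, pack2, pack3, pack4 only 2 to 4 are there at a start; the rules pass over those that are not, and their reading is None.
At some moment in a run one of pack1, pack2, pack3, pack4 may be knocked a few centimetres aside while the robot is not near it.
Once in a run the grip may slacken for a moment while it holds something.
It also fails if it takes over 210 s, if anything falls off the work surface, if the arm or the gripper's body presses on something with over 40 N, if the wrist force passes 120 N, or if a joint passes its speed limit or range.

## Working session

There is one attempt and no reset: what is moved stays moved. The work goes in short steps, Python scripts to look and compute and a tool call to move; the robot and the scene stay as the last step left them, time stands still between calls to the robot, and variables do not carry over. Pictures are saved under pics/ and viewed, and the job is handed in when it is done.

Besides the shell and the picture viewer there is one more tool, called after ">>>" by a JSON object that holds its "name" and its "arguments". servo_tool: Moves the arm, as the interface text tells. Its arguments: {"type":"object","properties":{"rows":{"type":"array"}},"required":["rows"]}

```bash
mkdir -p pics; cat > h.py <<'E'
import numpy as np, cv2, time
from cell import ctrl
def snap(name,fn,scale=1.5):
    im=ctrl.get_image(name); cv2.imwrite('pics/'+fn,cv2.resize(im[:,:,::-1],None,fx=scale,fy=scale)); np.save('pics/'+name+'.npy',im); return im
def K(name):
    c=ctrl.camera_info(name); f=192/np.tan(np.radians(c['fovy'])/2); return c,f
def proj(name,X):
    c,f=K(name); X=np.atleast_2d(X).astype(float); p=X@np.array(c['R']).T+np.array(c['t']); s=p[:,:2]/p[:,2:]; r2=(s**2).sum(1,keepdims=True); s=s*(1+c['k1']*r2); return s*f+[c['cx'],c['cy']]
def ray(name,uv):
    c,f=K(name); d=(np.array(uv,float)-[c['cx'],c['cy']])/f; s=d.copy()
    for _ in range(30): s=d/(1+c['k1']*(s**2).sum())
    R=np.array(c['R']); o=-R.T@np.array(c['t']); v=R.T@np.array([s[0],s[1],1]); return o,v/np.linalg.norm(v)
def onz(name,uv,z):
    o,v=ray(name,uv); return o+v*(z-o[2])/v[2]
def tri(uv1,uv2,n1='side',n2='top'):
    o1,v1=ray(n1,uv1);o2,v2=ray(n2,uv2)
    A=np.stack([v1,-v2],1); s=np.linalg.lstsq(A,o2-o1,rcond=None)[0]
    a=o1+v1*s[0];b=o2+v2*s[1]; return (a+b)/2,np.linalg.norm(a-b)
E
python3 - <<'E'
from h import *
np.set_printoptions(precision=3,suppress=True)
for n in('side','top'):
    snap(n,n+'0.png'); c,f=K(n); print(n,c,f,'pos',-np.array(c['R']).T@np.array(c['t']))
s=ctrl.read_state(); print(s)
E
```

```text
side {'fovy': 45.81359565834687, 'cx': 251.38891211759056, 'cy': 190.50988585082987, 'k1': -0.1231381938206616, 'R': array([[ 0.019, -1.   , -0.003],
       [-0.943, -0.017, -0.332],
       [ 0.332,  0.009, -0.943]]), 't': array([ -58.129,  597.261, 1693.728])} 454.37725727800705 pos [   1.698  -63.385 1795.771]
top {'fovy': 56.997793141134416, 'cx': 258.77230752420394, 'cy': 196.533540440063, 'k1': 0.029781709696455244, 'R': array([[-0.001, -1.   , -0.001],
       [-0.989,  0.001, -0.146],
       [ 0.146,  0.001, -0.989]]), 't': array([ -55.819,  565.167, 1268.322])} 353.6362511182592 pos [ 373.756  -58.243 1337.192]
{'clock': 0.1, 'qpos': array([ 1.232,  0.629,  0.038,  1.518, -0.027,  0.996, -0.02 ]), 'qd': array([ 0.   , -0.003,  0.002, -0.002,  0.   ,  0.001, -0.001]), 'tau': array([  0.003, -56.453,   1.231, -19.397,   0.011,   0.005,  -0.   ]), 'eef_pos': array([ 174.988, -625.434,  230.475]), 'tool_rot': array([-3.129,  1.569,  1.857]), 'force': array([-1.218,  0.22 ,  0.128]), 'torque': array([-0.027, -0.029,  0.016]), 'width': 85.32096044042177}
```

View pics/side0.png

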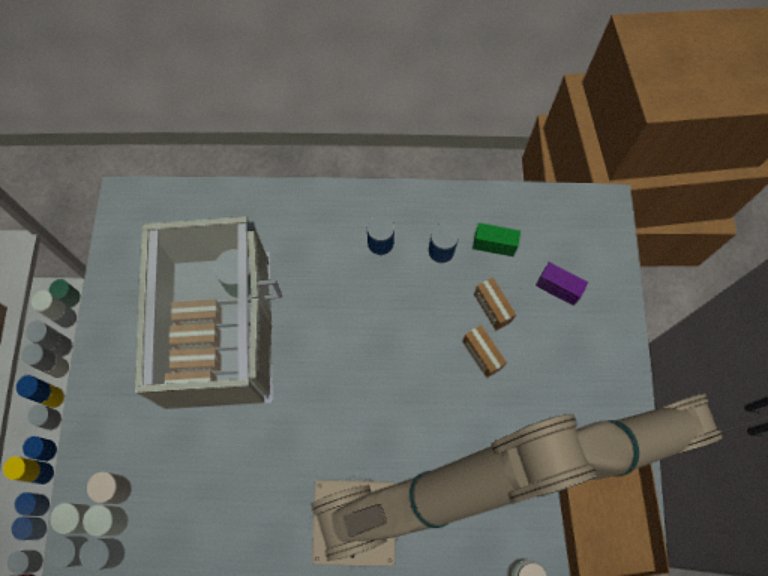

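View pics/top0.png

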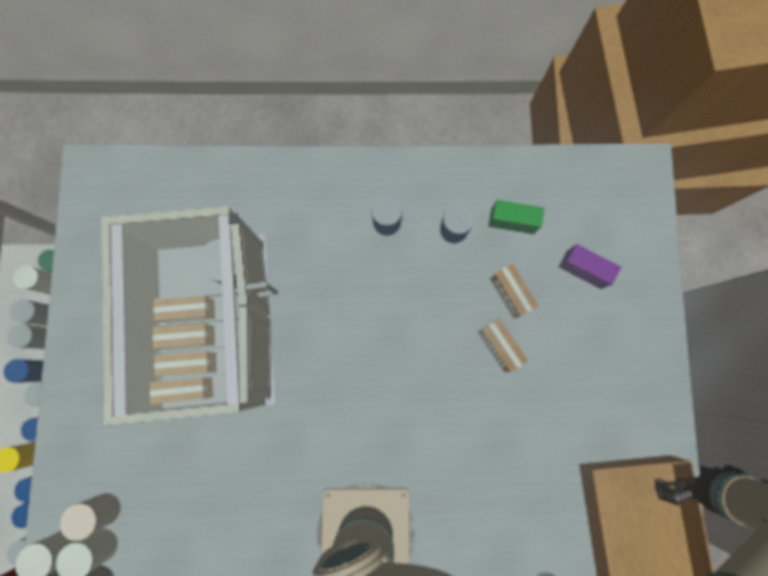

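The pictures show two brown cartons with a white band, at top-cam (full-size) pixels ~(343,193) and (335,230). The green block at (345,143) and the purple one at (394,177) are decoys. The cupboard is on the left with its front facing world -y, and the tins are at (258,143) and (304,147). Next I'll measure these.

```bash
python3 - <<'E'
from h import *
np.set_printoptions(precision=1,suppress=True)
D={}
for l in ['cupboard','door_hinge','door_handle','lane1','lane4','pack1_center','stock1_center','tin_a_center','tin_in_center']:
    for n in('side','top'):
        r=ctrl.mark_of(l,n); print(l,n,[(np.array(d['point']),round(d['conf'],2)) for d in r])
        D[l,n]=[d['point'] for d in r if d['conf']>.4]
    for a in D[l,'side']:
        for b in D[l,'top']:
            p,e=tri(a,b)
            if e<12: print('   ',p,e)
print(ctrl.read_state()['clock'])
E
```

```text
cupboard side [(array([175.6, 214.6]), 0.82)]
cupboard top [(array([176.4, 210.4]), 0.66), (array([173.7, 190.5]), 0.55)]
    [519. 259.   8.] 9.574272427404415
door_hinge side [(array([166.4, 150.8]), 0.82), (array([178.1, 206.3]), 0.7)]
door_hinge top [(array([154. , 145.7]), 0.73)]
    [694.9 271.8 257.5] 1.1558561756712291
door_handle side [(array([180.5, 190.8]), 0.56)]
door_handle top [(array([175.1, 187. ]), 0.64), (array([174.6, 235.6]), 0.18)]
    [586.8 233.2 119.3] 4.359075358355483
lane1 side [(array([174.2, 220.7]), 0.76), (array([176.1, 253.8]), 0.75), (array([254.7, 156.4]), 0.74), (array([176.8, 205.7]), 0.67), (array([174. , 238.9]), 0.65)]
lane1 top [(array([173.9, 236.2]), 0.98), (array([176.7, 253. ]), 0.86), (array([172.7, 200. ]), 0.72), (array([175.1, 221. ]), 0.57), (array([176.7, 208.3]), 0.26)]
    [359.1 250.9  -1.8] 1.76043489828962
    [552.4 260.   33.7] 6.660536572600185
    [421.7 264.9  -7.8] 1.665071016388478
lane4 side [(array([174.2, 220.7]), 0.76), (array([176.1, 253.8]), 0.75), (array([254.7, 156.4]), 0.74), (array([176.8, 205.7]), 0.67), (array([174. , 238.9]), 0.65)]
lane4 top [(array([173.9, 236.2]), 0.98), (array([176.7, 253. ]), 0.86), (array([172.7, 200. ]), 0.72), (array([175.1, 221. ]), 0.57), (array([176.7, 208.3]), 0.26)]
    [359.1 250.9  -1.8] 1.76043489828962
    [552.4 260.   33.7] 6.660536572600185
    [421.7 264.9  -7.8] 1.665071016388478
pack1_center side []
pack1_center top []
stock1_center side []
stock1_center top []
tin_a_center side [(array([253.9, 157.8]), 0.9)]
tin_a_center top [(array([258.8, 143.7]), 0.92)]
    [770.8 -55.4  29.4] 3.0452777432923255
tin_in_center side [(array([155.5, 181.8]), 0.43)]
tin_in_center top [(array([151.1, 178.3]), 0.54)]
1.0
```

```bash
python3 - <<'E'
from h import *
for n in('side','top'):
    im=np.load('pics/'+n+'.npy')[:,:,::-1]
    a=im[130:290,60:200]; cv2.imwrite(f'pics/cup_{n}.png',cv2.resize(a,None,fx=4,fy=4,interpolation=cv2.INTER_CUBIC)[:600])
    b=im[130:260,290:420]; cv2.imwrite(f'pics/pk_{n}.png',cv2.resize(b,None,fx=4,fy=4,interpolation=cv2.INTER_CUBIC))
E
```

```text
(no output)
```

View pics/cup_top.png

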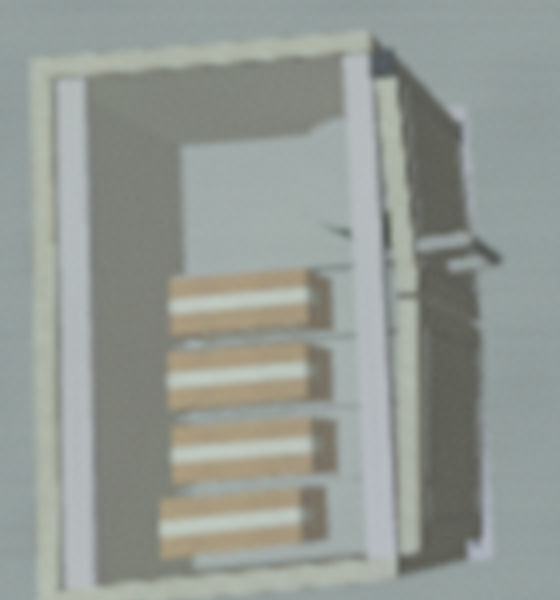

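View pics/cup_side.png

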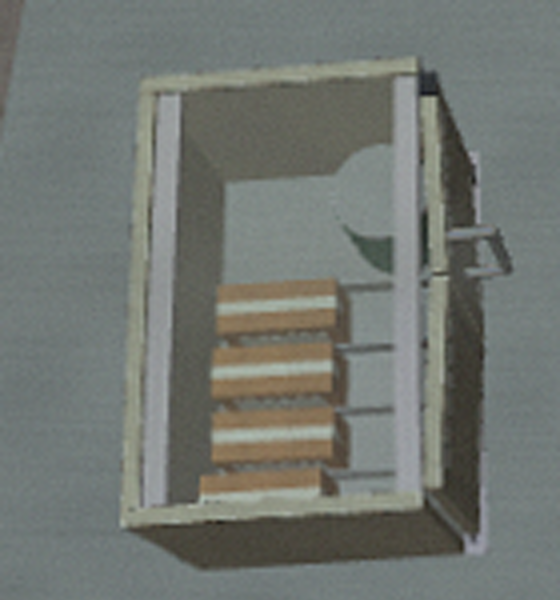

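View pics/pk_top.png

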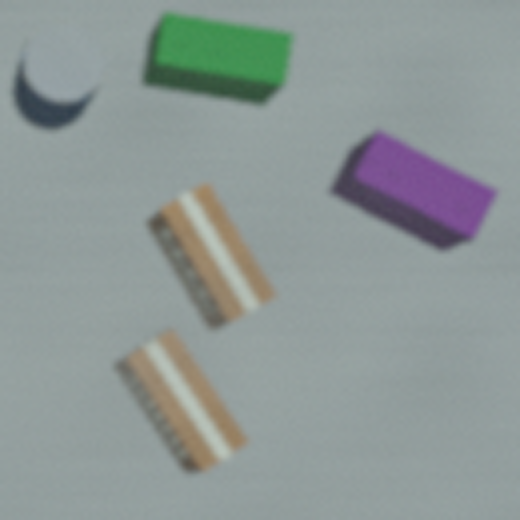

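View pics/pk_side.png

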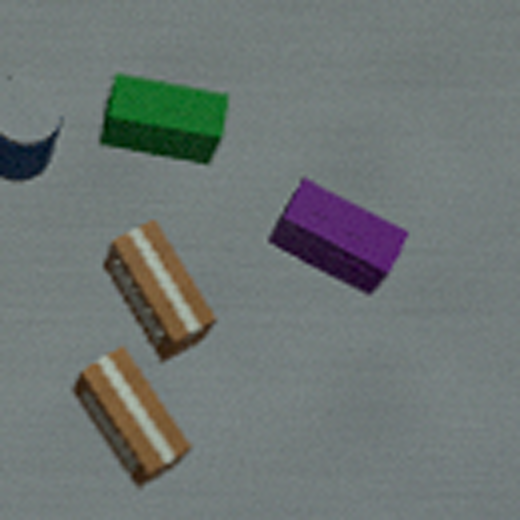

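```bash
cat >> h.py <<'E'
import json,os
from scipy.optimize import least_squares
def cupT(p,X):
    X=np.atleast_2d(X).astype(float); c,s=np.cos(p[2]),np.sin(p[2]); return np.c_[p[0]+c*X[:,0]-s*X[:,1],p[1]+s*X[:,0]+c*X[:,1],X[:,2]]
E
python3 - <<'E'
from h import *
np.set_printoptions(precision=2,suppress=True)
obs={'top':np.array([[32,60],[372,33],[397,577]])/4+[60,130],'side':np.array([[142,76],[420,57],[422,515],[122,527]])/4+[60,130]}
M=np.array([[268,-216,240],[0,-216,240],[0,216,240],[268,216,240]])
def res(p): return np.concatenate([(proj(n,cupT(p,M[:len(o)]))-o).ravel() for n,o in obs.items()])
s=least_squares(res,[520,260,1.57]); print(s.x,res(s.x))
# per-camera
for n,o in obs.items():
    q=least_squares(lambda p:(proj(n,cupT(p,M[:len(o)]))-o).ravel(),s.x); print(n,q.x,abs(q.fun).max())
# packs: corners of top faces from crops (290,130)
P={'A':{'top':[[163,210],[210,184],[274,295],[222,325]],'side':[[110,248],[153,221],[216,320],[170,348]]},
   'B':{'top':[[130,355],[175,330],[247,440],[200,470]],'side':[[80,380],[120,347],[188,447],[143,475]]}}
for k,v in P.items():
    T=np.array(v['top'])/4+[290,130];S=np.array(v['side'])/4+[290,130]
    pts=[]
    for a,b in zip(S,T):
        p,e=tri(a,b); pts.append(p); print(k,p,round(e,1))
    for n,UV in(('top',T),('side',S)):
        q=np.array([onz(n,u,75) for u in UV]); print(n,q.mean(0),np.linalg.norm(q[0]-q[1]),np.linalg.norm(q[1]-q[2]),np.degrees(np.arctan2(*(q[2]-q[1])[1::-1])),np.degrees(np.arctan2(*(q[3]-q[0])[1::-1])))
E
```

```text
[511.73 263.54   1.66] [ 0.05 -0.48 -0.08 -0.56 -0.07  0.62  0.16  0.71  0.11  0.63  0.17 -1.03
 -0.3   0.27]
top [511.59 263.28   1.66] 0.6481262882564351
side [511.84 263.64   1.66] 1.0549338573868567
A [ 612.57 -317.39   60.97] 6.3
A [ 631.35 -355.83   89.68] 3.0
A [ 534.76 -417.33   66.51] 1.2
A [ 508.8  -372.45   53.73] 0.7
top [ 571.52 -364.89   75.  ] 49.43657440467778 114.86971272022919 -152.20957326129047 -154.75207946555807
side [ 569.38 -363.62   75.  ] 53.548303339225185 119.34828617802079 -150.24081312094586 -151.32931573266765
B [ 482.38 -288.53   29.05] 7.7
B [ 499.79 -319.59   88.97] 4.7
B [ 404.08 -384.57   72.29] 2.3
B [ 377.43 -342.02   66.59] 5.2
top [ 441.04 -334.14   75.  ] 46.517086205600364 114.64911412174094 -148.35400427455772 -149.98819898244352
side [ 437.36 -329.9    75.  ] 52.95095732327276 118.47238213984079 -147.5514034431192 -147.81949175747317
```

```bash
cat >> h.py <<'E'
CUP=np.array([511.73,263.54,1.66])
def handle(a,z=206):
    s,c=np.sin(a),np.cos(a); return cupT(CUP,[0-160*s-56*c,-200+160*c-56*s,z])[0]
def Rs():
    s=ctrl.read_state(); from scipy.spatial.transform import Rotation as Ro
    return np.array(s['eef_pos']),Ro.from_euler('xyz',s['tool_rot']).as_matrix(),s
def Rdown(phi,tilt=0.0,head=0.0):
    """tool down, jaw dir phi; tilt: fingertips lean toward horizontal heading 'head' (perp to phi)"""
    z=np.array([np.cos(phi),np.sin(phi),0]); h=np.array([np.cos(head),np.sin(head),0])
    x=np.array([0,0,-1])*np.cos(tilt)+h*np.sin(tilt); y=np.cross(z,x); return np.c_[x,y,z]
def plan(P,R,n=None,cur=None):
    """even straight motion in n rows; print units per row in tool frame (exact for combined turns by per-row list)"""
    from scipy.spatial.transform import Rotation as Ro, Slerp
    if cur is None: p0,R0,_=Rs()
    else: p0,R0=cur
    d=np.asarray(P)-p0; w=Ro.from_matrix(R0.T@R).as_rotvec(); 
    if n is None: n=int(max(np.ceil(np.linalg.norm(d)/58),np.ceil(np.degrees(np.linalg.norm(w))/5.9),1))
    cp,cR=p0.copy(),R0.copy(); rows=[]
    for i in range(n):
        tl=np.r_[cR.T@(np.asarray(P)-cp)/750/(n-i), np.degrees(Ro.from_matrix(cR.T@R).as_rotvec())/6/(n-i)]
        tl=np.round(tl,4); rows.append(tl); cp=cp+cR@(tl[:3]*750); cR=cR@Ro.from_rotvec(np.radians(tl[3:]*6)).as_matrix()
    for i,t in enumerate(rows):
        print('{'+', '.join(f'"{k}":{v:g}' for k,v in zip(['dx','dy','dz','wx','wy','wz'],t) if v!=0)+'}', end=',\n' if (i+1)%5 else '\n--\n')
    print('| n',n,'dist',np.round(np.linalg.norm(d)),'turn',np.round(np.degrees(np.linalg.norm(w))))
    return cp,cR
E
python3 - <<'E'
from h import *
np.set_printoptions(precision=2,suppress=True)
for a in np.arange(0,.31,.05):
    print(round(a,2),handle(a),[proj(n,[handle(a,228),handle(a,118)]).ravel() for n in('side','top')])
p,R,s=Rs(); print(R, np.degrees(np.arctan2(R[1,2],R[0,2])))
E
```

```text
0.0 [556.56 211.33 206.  ] [array([180.86, 188.6 , 185.06, 198.08]), array([174.27, 190.73, 181.8 , 195.86])]
0.05 [560.25 203.7  206.  ] [array([182.99, 187.7 , 187.06, 197.22]), array([176.72, 189.58, 184.03, 194.81])]
0.1 [564.32 196.26 206.  ] [array([185.07, 186.69, 189.02, 196.26]), array([179.11, 188.32, 186.2 , 193.65])]
0.15 [568.76 189.04 206.  ] [array([187.1 , 185.59, 190.93, 195.22]), array([181.43, 186.94, 188.31, 192.39])]
0.2 [573.55 182.05 206.  ] [array([189.07, 184.4 , 192.78, 194.1 ]), array([183.68, 185.45, 190.35, 191.03])]
0.25 [578.68 175.31 206.  ] [array([190.98, 183.12, 194.57, 192.89]), array([185.85, 183.86, 192.33, 189.58])]
0.3 [584.15 168.83 206.  ] [array([192.82, 181.77, 196.3 , 191.6 ]), array([187.93, 182.17, 194.23, 188.03])]
[[ 0.    0.96  0.27]
 [-0.    0.27 -0.96]
 [-1.    0.    0.  ]] -74.37105022991844
```

```bash
python3 - <<'E'
from h import *
c=plan([540,-300,320],Rdown(np.radians(-30)))
plan([562,200,300],Rdown(np.radians(9)),cur=c)
E
```

```text
{"dx":-0.0131, "dy":0.0651, "dz":-0.0319, "wx":-0.8217, "wy":0.0001},
{"dx":-0.0131, "dy":0.0676, "dz":-0.0262, "wx":-0.8217, "wy":0.0001},
{"dx":-0.0131, "dy":0.0696, "dz":-0.0203, "wx":-0.8217, "wy":0.0001},
{"dx":-0.0132, "dy":0.0711, "dz":-0.0143, "wx":-0.8217, "wy":0.0001},
{"dx":-0.0131, "dy":0.072, "dz":-0.0081, "wx":-0.8217, "wy":0.0001}
--
{"dx":-0.0132, "dy":0.0724, "dz":-0.0019, "wx":-0.8217, "wy":0.0001},
{"dx":-0.0131, "dy":0.0724, "dz":0.0043, "wx":-0.8217},
{"dx":-0.0132, "dy":0.0717, "dz":0.0105, "wx":-0.8216, "wy":0.0001},
{"dx":-0.0131, "dy":0.0705, "dz":0.0166, "wx":-0.8217, "wz":0.0001},
| n 9 dist 497.0 turn 44.0
{"dx":0.003, "dy":0.0658, "dz":-0.0342, "wx":-0.7222},
{"dx":0.003, "dy":0.0682, "dz":-0.0291, "wx":-0.7222},
{"dx":0.0029, "dy":0.0702, "dz":-0.0239, "wx":-0.7222},
{"dx":0.003, "dy":0.0718, "dz":-0.0186, "wx":-0.7222},
{"dx":0.0029, "dy":0.073, "dz":-0.0131, "wx":-0.7222}
--
{"dx":0.003, "dy":0.0738, "dz":-0.0075, "wx":-0.7222},
{"dx":0.0029, "dy":0.0741, "dz":-0.0019, "wx":-0.7223},
{"dx":0.003, "dy":0.074, "dz":0.0037, "wx":-0.7222},
{"dx":0.0029, "dy":0.0736, "dz":0.0093, "wx":-0.7223},
| n 9 dist 501.0 turn 39.0
```

>>> {"name": "servo_tool", "arguments": {"rows": [{"dx": -0.013,"dy": 0.065,"dz": -0.032,"wx": -0.82,"fingers": 0},{"dx": -0.013,"dy": 0.068,"dz": -0.026,"wx": -0.82,"fingers": 0},{"dx": -0.013,"dy": 0.07,"dz": -0.02,"wx": -0.82,"fingers": 0},{"dx": -0.013,"dy": 0.071,"dz": -0.014,"wx": -0.82,"fingers": 0},{"dx": -0.013,"dy": 0.072,"dz": -0.008,"wx": -0.82,"fingers": 0}]}}

```text
schema error: expected keys dx, dy, dz, wx, wy, wz, fingers
```

>>> {"name": "servo_tool", "arguments": {"rows": [{"dx": -0.013,"dy": 0.072,"dz": -0.002,"wx": -0.82,"fingers": 0},{"dx": -0.013,"dy": 0.072,"dz": 0.004,"wx": -0.82,"fingers": 0},{"dx": -0.013,"dy": 0.072,"dz": 0.01,"wx": -0.82,"fingers": 0},{"dx": -0.013,"dy": 0.07,"dz": 0.017,"wx": -0.82,"fingers": 0},{"fingers": 0}]}}

```text
schema error: expected keys dx, dy, dz, wx, wy, wz, fingers
```

```bash
python3 - <<'E'
from h import *
p,R,s=Rs(); print(s['clock'],p,s['qpos'].round(2),s['force'])
plan([562,200,300],Rdown(np.radians(9)))
E
```

```text
1.0 [ 175.14871781 -625.98967411  231.34138588] [ 1.23  0.63  0.04  1.52 -0.03  1.   -0.02] [ 0.10847879 -0.24216795  0.27883309]
{"dx":-0.0057, "dy":0.0496, "dz":-0.0576, "wx":-0.8684},
{"dx":-0.0057, "dy":0.0546, "dz":-0.0529, "wx":-0.8685},
{"dx":-0.0057, "dy":0.0592, "dz":-0.0477, "wx":-0.8684},
{"dx":-0.0057, "dy":0.0633, "dz":-0.0421, "wx":-0.8685},
{"dx":-0.0057, "dy":0.0668, "dz":-0.0362, "wx":-0.8684, "wy":0.0001}
--
{"dx":-0.0057, "dy":0.0698, "dz":-0.03, "wx":-0.8685},
{"dx":-0.0057, "dy":0.0723, "dz":-0.0235, "wx":-0.8684},
{"dx":-0.0057, "dy":0.0741, "dz":-0.0168, "wx":-0.8685, "wz":0.0001},
{"dx":-0.0057, "dy":0.0753, "dz":-0.01, "wx":-0.8684, "wy":0.0001, "wz":0.0001},
{"dx":-0.0058, "dy":0.076, "dz":-0.0032, "wx":-0.8685, "wy":0.0001}
--
{"dx":-0.0057, "dy":0.0759, "dz":0.0038, "wx":-0.8684, "wz":0.0001},
{"dx":-0.0058, "dy":0.0753, "dz":0.0106, "wx":-0.8685, "wy":0.0001},
{"dx":-0.0057, "dy":0.074, "dz":0.0174, "wx":-0.8684, "wz":0.0001},
{"dx":-0.0058, "dy":0.0721, "dz":0.0241, "wx":-0.8685, "wy":0.0001},
{"dx":-0.0057, "dy":0.0696, "dz":0.0305, "wx":-0.8684, "wz":0.0001}
--
{"dx":-0.0058, "dy":0.0665, "dz":0.0368, "wx":-0.8685, "wy":0.0001},
| n 16 dist 915.0 turn 83.0
```

>>> {"name": "servo_tool", "arguments": {"rows": [{"dx": -0.013,"dy": 0.065,"dz": -0.032,"wx": -0.82,"wy": 0,"wz": 0,"fingers": 0},{"dx": -0.013,"dy": 0.068,"dz": -0.026,"wx": -0.82,"wy": 0,"wz": 0,"fingers": 0},{"dx": -0.013,"dy": 0.07,"dz": -0.02,"wx": -0.82,"wy": 0,"wz": 0,"fingers": 0},{"dx": -0.013,"dy": 0.071,"dz": -0.014,"wx": -0.82,"wy": 0,"wz": 0,"fingers": 0},{"dx": -0.013,"dy": 0.072,"dz": -0.008,"wx": -0.82,"wy": 0,"wz": 0,"fingers": 0}]}}

```text
clock: 1.62
eef_pos: [380.0, -444.2, 280.6]
tool_rot: [-0.023, 1.57, -0.889]
force: [0.6, -0.3, 0.6]
width: 85.6
```

>>> {"name": "servo_tool", "arguments": {"rows": [{"dx": -0.013,"dy": 0.072,"dz": -0.002,"wx": -0.82,"wy": 0,"wz": 0,"fingers": 0},{"dx": -0.013,"dy": 0.072,"dz": 0.004,"wx": -0.82,"wy": 0,"wz": 0,"fingers": 0},{"dx": -0.013,"dy": 0.072,"dz": 0.01,"wx": -0.82,"wy": 0,"wz": 0,"fingers": 0},{"dx": -0.013,"dy": 0.07,"dz": 0.017,"wx": -0.82,"wy": 0,"wz": 0,"fingers": 0},{"dx": 0,"dy": 0,"dz": 0,"wx": 0,"wy": 0,"wz": 0,"fingers": 0}]}}

```text
clock: 2.25
eef_pos: [544.6, -295.6, 319.9]
tool_rot: [1.065, 1.566, 0.549]
force: [-1.0, -0.2, -0.8]
width: 85.4
```

```bash
sed -i "s/^        print('{'.*$/        print('{'+','.join(f'\"{k}\":{v:g}' for k,v in zip(['dx','dy','dz','wx','wy','wz'],t.round(3)))+f',\"fingers\":{FG}'+'}', end=',' if (i+1)%5 else '\\\\n--\\\\n')/" h.py; echo 'FG=0' >> h.py; python3 - <<'E'
from h import *
p,R,s=Rs(); print(s['clock'],p,s['qpos'].round(2),s['force'])
plan([562,200,300],Rdown(np.radians(9)))
E
```

```text
2.25 [ 544.55355014 -295.55679498  319.87090737] [ 0.58  0.51 -0.21  1.49  0.11  1.16 -0.16] [-1.0159102  -0.21369605 -0.7882771 ]
{"dx":0.003,"dy":0.065,"dz":-0.034,"wx":-0.714,"wy":0.004,"wz":-0.004,"fingers":0},{"dx":0.003,"dy":0.068,"dz":-0.029,"wx":-0.714,"wy":0.004,"wz":-0.004,"fingers":0},{"dx":0.003,"dy":0.07,"dz":-0.024,"wx":-0.714,"wy":0.004,"wz":-0.004,"fingers":0},{"dx":0.003,"dy":0.071,"dz":-0.019,"wx":-0.714,"wy":0.004,"wz":-0.004,"fingers":0},{"dx":0.003,"dy":0.072,"dz":-0.013,"wx":-0.714,"wy":0.004,"wz":-0.004,"fingers":0}
--
{"dx":0.003,"dy":0.073,"dz":-0.008,"wx":-0.714,"wy":0.004,"wz":-0.004,"fingers":0},{"dx":0.003,"dy":0.073,"dz":-0.002,"wx":-0.714,"wy":0.004,"wz":-0.004,"fingers":0},{"dx":0.003,"dy":0.073,"dz":0.003,"wx":-0.714,"wy":0.004,"wz":-0.004,"fingers":0},{"dx":0.003,"dy":0.073,"dz":0.009,"wx":-0.714,"wy":0.004,"wz":-0.004,"fingers":0},| n 9 dist 496.0 turn 39.0
```

>>> {"name": "servo_tool", "arguments": {"rows": [{"dx": 0.003,"dy": 0.065,"dz": -0.034,"wx": -0.71,"wy": 0,"wz": 0,"fingers": 0},{"dx": 0.003,"dy": 0.068,"dz": -0.029,"wx": -0.71,"wy": 0,"wz": 0,"fingers": 0},{"dx": 0.003,"dy": 0.07,"dz": -0.024,"wx": -0.71,"wy": 0,"wz": 0,"fingers": 0},{"dx": 0.003,"dy": 0.071,"dz": -0.019,"wx": -0.71,"wy": 0,"wz": 0,"fingers": 0},{"dx": 0.003,"dy": 0.072,"dz": -0.013,"wx": -0.71,"wy": 0,"wz": 0,"fingers": 0}]}}

```text
clock: 2.88
eef_pos: [552.2, -24.9, 307.8]
tool_rot: [-1.274, 1.57, -1.427]
force: [0.5, -0.3, -0.5]
width: 85.7
```

>>> {"name": "servo_tool", "arguments": {"rows": [{"dx": 0.003,"dy": 0.073,"dz": -0.008,"wx": -0.71,"wy": 0,"wz": 0,"fingers": 0},{"dx": 0.003,"dy": 0.073,"dz": -0.002,"wx": -0.71,"wy": 0,"wz": 0,"fingers": 0},{"dx": 0.003,"dy": 0.073,"dz": 0.003,"wx": -0.71,"wy": 0,"wz": 0,"fingers": 0},{"dx": 0.003,"dy": 0.073,"dz": 0.009,"wx": -0.71,"wy": 0,"wz": 0,"fingers": 0},{"dx": 0,"dy": 0,"dz": 0,"wx": 0,"wy": 0,"wz": 0,"fingers": 0}]}}

```text
clock: 3.5
eef_pos: [562.2, 199.4, 298.5]
tool_rot: [1.679, 1.568, 1.831]
force: [-0.4, -0.4, 0.4]
width: 85.2
```

```bash
python3 - <<'E'
from h import *
p,R,s=Rs(); print(s['clock'],p,s['qpos'].round(2),s['force'])
a=snap('side','s1.png')[:,:,::-1][150:250,130:260];b=snap('top','t1.png')[:,:,::-1][150:250,130:260]
cv2.imwrite('pics/c1.png',np.vstack([cv2.resize(q,None,fx=3,fy=3,interpolation=cv2.INTER_CUBIC) for q in(a,b)]))
plan([562,200,187],Rdown(np.radians(9)))
E
```

```text
3.5 [562.17288052 199.35068082 298.54495923] [-0.1   0.51 -0.45  1.58  0.24  1.1  -0.46] [-0.4422019  -0.37828979  0.35346363]
{"dx":0.074,"dy":0.005,"dz":-0,"wx":-0.065,"wy":-0.003,"wz":0.007,"fingers":0},{"dx":0.074,"dy":0.005,"dz":-0,"wx":-0.065,"wy":-0.003,"wz":0.007,"fingers":0},| n 2 dist 112.0 turn 1.0
```

View pics/c1.png

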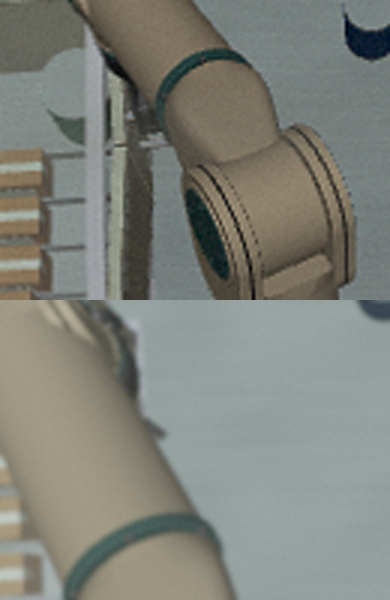

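>>> {"name": "servo_tool", "arguments": {"rows": [{"dx": 0.05,"dy": 0.004,"dz": 0,"wx": 0,"wy": 0,"wz": 0,"fingers": 0},{"dx": 0.05,"dy": 0,"dz": 0,"wx": 0,"wy": 0,"wz": 0,"fingers": 0},{"dx": 0.048,"dy": 0,"dz": 0,"wx": 0,"wy": 0,"wz": 0,"fingers": 0},{"dx": 0,"dy": 0,"dz": 0,"wx": 0,"wy": 0,"wz": 0,"fingers": 0.5},{"dx": 0,"dy": 0,"dz": 0,"wx": 0,"wy": 0,"wz": 0,"fingers": 1}]}}

```text
clock: 4.22
eef_pos: [564.1, 196.3, 189.2]
tool_rot: [-0.096, 1.569, 0.046]
force: [0.4, -0.7, 0.1]
width: 51.7
```

>>> {"name": "servo_tool", "arguments": {"rows": [{"dx": 0,"dy": 0,"dz": 0,"wx": 0,"wy": 0,"wz": 0,"fingers": 1},{"dx": 0,"dy": 0,"dz": 0,"wx": 0,"wy": 0,"wz": 0,"fingers": 1},{"dx": 0,"dy": 0,"dz": 0,"wx": 0,"wy": 0,"wz": 0,"fingers": 1},{"dx": 0,"dy": 0,"dz": 0,"wx": 0,"wy": 0,"wz": 0,"fingers": 1}]}}

```text
clock: 4.72
eef_pos: [564.5, 197.8, 189.3]
tool_rot: [0.175, 1.567, 0.319]
force: [2.1, -0.7, 6.5]
width: 10.5
```

```bash
cat >> h.py <<'E'
def arc(a0,a1,n,p0=None,R0=None,blend=True):
    """rows following handle arc"""
    from scipy.spatial.transform import Rotation as Ro
    p,R,s=Rs(); off=p-handle(a0,p[2]); print('off',off.round(1))
    for i in range(n):
        a=a0+(a1-a0)*(i+1)/n; k=1-(i+1)/n
        P=handle(a,189)+np.r_[off[:2]*k,0]; Rn=Rdown(np.radians(5.1)+a+0)
        d=np.round(R.T@(P-p)/750,3); w=np.round(np.degrees(Ro.from_matrix(R.T@Rn).as_rotvec())/6,2)
        print('{'+','.join(f'"{q}":{v:g}' for q,v in zip(['dx','dy','dz','wx','wy','wz'],np.r_[d,w]))+f',"fingers":{FG}'+'}',end=',' if (i+1)%5 else '\n--\n')
        p=p+R@(d*750); R=R@Ro.from_rotvec(np.radians(w*6)).as_matrix()
E
python3 - <<'E'
import h; h.FG=1
from h import *
print(handle(.09,189))
arc(.09,1.48,15)
E
```

```text
[563.4788256  197.73450146 189.        ]
off [1.  0.1 0. ]
{"dx":0,"dy":-0.019,"dz":0.008,"wx":-1.22,"wy":0.04,"wz":-0,"fingers":1},{"dx":0,"dy":-0.02,"dz":0.008,"wx":-0.89,"wy":-0,"wz":-0,"fingers":1},{"dx":0,"dy":-0.019,"dz":0.008,"wx":-0.88,"wy":-0,"wz":-0,"fingers":1},{"dx":0,"dy":-0.019,"dz":0.008,"wx":-0.89,"wy":-0,"wz":-0,"fingers":1},{"dx":0,"dy":-0.02,"dz":0.007,"wx":-0.88,"wy":-0,"wz":-0,"fingers":1}
--
{"dx":0,"dy":-0.019,"dz":0.008,"wx":-0.89,"wy":-0,"wz":-0.01,"fingers":1},{"dx":0,"dy":-0.02,"dz":0.008,"wx":-0.88,"wy":-0,"wz":0,"fingers":1},{"dx":0,"dy":-0.019,"dz":0.008,"wx":-0.89,"wy":-0,"wz":0,"fingers":1},{"dx":0,"dy":-0.019,"dz":0.007,"wx":-0.88,"wy":-0,"wz":0,"fingers":1},{"dx":0,"dy":-0.02,"dz":0.008,"wx":-0.89,"wy":-0,"wz":0,"fingers":1}
--
{"dx":0,"dy":-0.019,"dz":0.008,"wx":-0.88,"wy":-0,"wz":0,"fingers":1},{"dx":0,"dy":-0.019,"dz":0.008,"wx":-0.88,"wy":-0,"wz":0,"fingers":1},{"dx":0,"dy":-0.02,"dz":0.008,"wx":-0.89,"wy":-0,"wz":0,"fingers":1},{"dx":0,"dy":-0.019,"dz":0.007,"wx":-0.88,"wy":-0,"wz":0,"fingers":1},{"dx":0,"dy":-0.019,"dz":0.008,"wx":-0.89,"wy":-0,"wz":0,"fingers":1}
--
```

>>> {"name": "servo_tool", "arguments": {"rows": [{"dx": 0,"dy": -0.019,"dz": 0.008,"wx": -1.0,"wy": 0,"wz": 0,"fingers": 1},{"dx": 0,"dy": -0.02,"dz": 0.008,"wx": -0.95,"wy": 0,"wz": 0,"fingers": 1},{"dx": 0,"dy": -0.019,"dz": 0.008,"wx": -0.95,"wy": 0,"wz": 0,"fingers": 1},{"dx": 0,"dy": -0.019,"dz": 0.008,"wx": -0.95,"wy": 0,"wz": 0,"fingers": 1},{"dx": 0,"dy": -0.02,"dz": 0.007,"wx": -0.9,"wy": 0,"wz": 0,"fingers": 1}]}}

```text
clock: 5.35
eef_pos: [617.1, 142.1, 189.3]
tool_rot: [0.18, 1.563, 0.824]
force: [5.4, 7.8, 0.8]
width: 10.2
```

```bash
python3 - <<'E'
import h; h.FG=1
from h import *
p,R,s=Rs(); print(s['clock'],p,s['qpos'].round(2),s['force'].round(1),s['width'])
a=.09+1.39/3; print(handle(a,189))
arc(a,1.48,10)
E
```

```text
5.35 [617.10586102 142.08667406 189.3316429 ] [ 0.05  0.7  -0.54  1.61  0.42  0.95  0.01] [5.4 7.8 0.8] 10.245903758256317
[616.39909628 140.64816006 189.        ]
off [0.7 1.4 0. ]
{"dx":0,"dy":-0.02,"dz":0.008,"wx":-0.87,"wy":0.07,"wz":-0.01,"fingers":1},{"dx":0,"dy":-0.019,"dz":0.007,"wx":-0.88,"wy":0,"wz":0,"fingers":1},{"dx":0,"dy":-0.019,"dz":0.008,"wx":-0.89,"wy":0,"wz":0,"fingers":1},{"dx":0,"dy":-0.02,"dz":0.007,"wx":-0.88,"wy":0,"wz":0,"fingers":1},{"dx":0,"dy":-0.019,"dz":0.008,"wx":-0.89,"wy":-0,"wz":0,"fingers":1}
--
{"dx":0,"dy":-0.02,"dz":0.008,"wx":-0.88,"wy":-0,"wz":0,"fingers":1},{"dx":0,"dy":-0.019,"dz":0.007,"wx":-0.89,"wy":-0,"wz":0,"fingers":1},{"dx":0,"dy":-0.02,"dz":0.008,"wx":-0.88,"wy":-0,"wz":0,"fingers":1},{"dx":0,"dy":-0.019,"dz":0.008,"wx":-0.89,"wy":-0,"wz":0,"fingers":1},{"dx":0,"dy":-0.019,"dz":0.007,"wx":-0.88,"wy":-0,"wz":0,"fingers":1}
--
```

Works well; the rest of the arc is next.

>>> {"name": "servo_tool", "arguments": {"rows": [{"dx": 0,"dy": -0.02,"dz": 0.008,"wx": -0.88,"wy": 0.05,"wz": 0,"fingers": 1},{"dx": 0,"dy": -0.019,"dz": 0.007,"wx": -0.88,"wy": 0,"wz": 0,"fingers": 1},{"dx": 0,"dy": -0.019,"dz": 0.008,"wx": -0.88,"wy": 0,"wz": 0,"fingers": 1},{"dx": 0,"dy": -0.02,"dz": 0.007,"wx": -0.88,"wy": 0,"wz": 0,"fingers": 1},{"dx": 0,"dy": -0.019,"dz": 0.008,"wx": -0.88,"wy": 0,"wz": 0,"fingers": 1}]}}

```text
clock: 5.98
eef_pos: [688.5, 114.2, 189.4]
tool_rot: [0.775, 1.569, 1.88]
force: [2.1, 6.0, 5.1]
width: 10.2
```

>>> {"name": "servo_tool", "arguments": {"rows": [{"dx": 0,"dy": -0.02,"dz": 0.008,"wx": -0.88,"wy": 0,"wz": 0,"fingers": 1},{"dx": 0,"dy": -0.019,"dz": 0.007,"wx": -0.88,"wy": 0,"wz": 0,"fingers": 1},{"dx": 0,"dy": -0.02,"dz": 0.008,"wx": -0.88,"wy": 0,"wz": 0,"fingers": 1},{"dx": 0,"dy": -0.019,"dz": 0.008,"wx": -0.88,"wy": 0,"wz": 0,"fingers": 1},{"dx": 0,"dy": -0.019,"dz": 0.007,"wx": -0.88,"wy": 0,"wz": 0,"fingers": 1}]}}

```text
clock: 6.6
eef_pos: [765.3, 120.2, 189.4]
tool_rot: [1.114, 1.569, 2.679]
force: [-0.2, 3.6, 7.1]
width: 10.3
```

>>> {"name": "servo_tool", "arguments": {"rows": [{"dx": 0,"dy": 0,"dz": 0,"wx": 0,"wy": 0,"wz": 0,"fingers": 1}]}}

```text
clock: 6.72
eef_pos: [766.8, 120.6, 189.4]
tool_rot: [-0.812, 1.568, 0.75]
force: [2.5, 2.6, 6.8]
width: 10.1
```

```bash
python3 - <<'E'
from h import *
p,R,s=Rs(); print(s['clock'],p,s['qpos'].round(2),s['force'].round(1),s['width'],handle(1.48,189))
a=snap('side','s2.png')[:,:,::-1];b=snap('top','t2.png')
E
```

```text
6.725 [766.82694514 120.64141737 189.4312492 ] [ 0.12  0.96 -0.74  1.11  0.61  1.28  0.99] [2.5 2.6 6.8] 10.089113340404193 [766.67990249 121.26809775 189.        ]
```

View pics/s2.png

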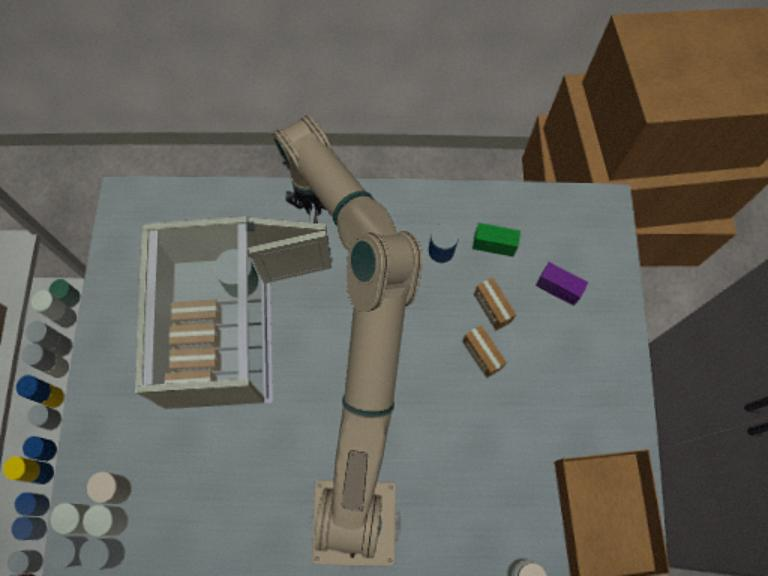

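View pics/t2.png

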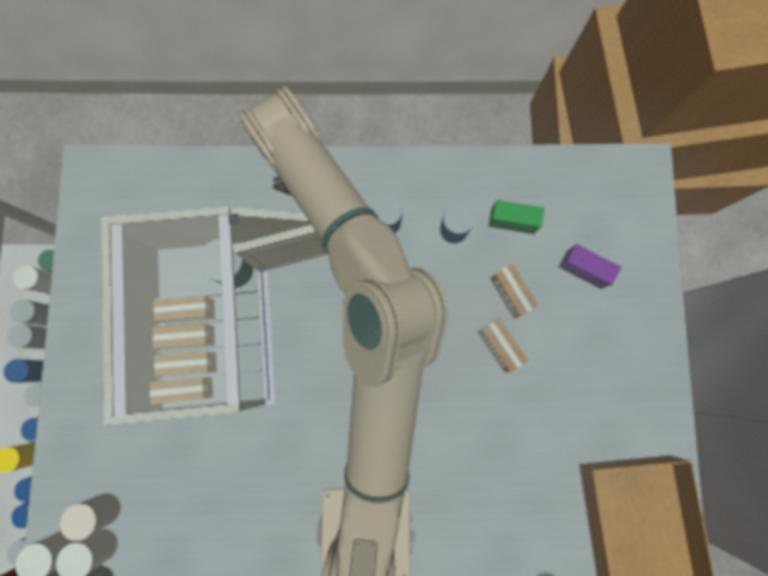

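>>> {"name": "servo_tool", "arguments": {"rows": [{"dx": 0,"dy": -0.012,"dz": 0.005,"wx": -0.3,"wy": 0,"wz": 0,"fingers": 1},{"dx": 0,"dy": 0,"dz": 0,"wx": 0,"wy": 0,"wz": 0,"fingers": 1}]}}

```text
clock: 7.08
eef_pos: [775.1, 123.3, 189.4]
tool_rot: [-1.696, 1.57, -0.102]
force: [2.5, 1.7, 6.0]
width: 10.5
```

```bash
python3 - <<'E'
from h import *
p,R,s=Rs(); print(s['clock'],p,s['qpos'].round(2),s['force'].round(1),s['width'])
print(R.round(2))
c=(p+[0,0,120],R)
E
```

```text
7.075 [775.09012989 123.33965879 189.43222411] [ 0.11  0.97 -0.74  1.08  0.62  1.3   1.03] [2.5 1.7 6. ] 10.48558168392004
[[ 0.   -1.   -0.02]
 [-0.   -0.02  1.  ]
 [-1.   -0.   -0.  ]]
```

>>> {"name": "servo_tool", "arguments": {"rows": [{"dx": 0,"dy": -0.008,"dz": 0.003,"wx": -0.2,"wy": 0,"wz": 0,"fingers": 1},{"dx": 0,"dy": 0,"dz": 0,"wx": 0,"wy": 0,"wz": 0,"fingers": 1}]}}

```text
clock: 7.32
eef_pos: [779.7, 125.1, 189.4]
tool_rot: [2.192, 1.568, -2.476]
force: [0.1, 0.3, 7.3]
width: 10.4
```

>>> {"name": "servo_tool", "arguments": {"rows": [{"dx": 0,"dy": 0,"dz": 0,"wx": 0,"wy": 0,"wz": 0,"fingers": 0},{"dx": 0,"dy": 0,"dz": 0,"wx": 0,"wy": 0,"wz": 0,"fingers": 0},{"dx": 0,"dy": 0,"dz": 0,"wx": 0,"wy": 0,"wz": 0,"fingers": 0},{"dx": 0,"dy": 0,"dz": 0,"wx": 0,"wy": 0,"wz": 0,"fingers": 0}]}}

```text
clock: 7.82
eef_pos: [778.9, 123.8, 186.8]
tool_rot: [2.172, 1.565, -2.496]
force: [-0.2, 0.2, 0.4]
width: 81.2
```

>>> {"name": "servo_tool", "arguments": {"rows": [{"dx": -0.05,"dy": 0,"dz": 0,"wx": 0,"wy": 0,"wz": 0,"fingers": 0},{"dx": -0.08,"dy": 0,"dz": 0,"wx": 0,"wy": 0,"wz": 0,"fingers": 0},{"dx": -0.06,"dy": 0,"dz": 0,"wx": 0,"wy": 0,"wz": 0,"fingers": 0}]}}

```text
clock: 8.2
eef_pos: [779.9, 124.5, 332.5]
tool_rot: [2.319, 1.568, -2.349]
force: [0.3, 0.3, 1.0]
width: 85.5
```

```bash
python3 - <<'E'
from h import *
p,R,s=Rs(); print(s['clock'],p,s['qpos'].round(2),s['force'].round(1),s['width'])
a=snap('side','s2.png')[:,:,::-1][130:240,150:280];b=snap('top','t2.png')[:,:,::-1][110:220,140:270]
cv2.imwrite('pics/c2.png',np.hstack([cv2.resize(q,None,fx=3,fy=3,interpolation=cv2.INTER_CUBIC) for q in(a,b)]))
for a in(1.4,1.48,1.53):
    s_,c_=np.sin(a),np.cos(a); fold=cupT(CUP,[[-200*s_,-200+200*c_,235],[-200*s_-16*c_,-200+200*c_-16*s_,235]])
    print(a,[((proj(n,fold)-o)*3).round() for n,o in(('side',[150,130]),('top',[140,110]))],[((proj(n,handle(a,228))-o)*3).round() for n,o in(('side',[150,130]),('top',[140,110]))])
p1,R1=plan([600,-100,330],Rdown(np.radians(60)))
E
```

```text
8.2 [779.88846131 124.54754549 332.48487054] [ 0.06  0.89 -0.77  0.82  0.57  1.59  1.14] [0.3 0.3 1. ] 85.4524200229756
1.4 [array([[202.,  72.],
       [204.,  60.]]), array([[226., 114.],
       [228.,  99.]])] [array([[177.,  31.]]), array([[196.,  63.]])]
1.48 [array([[204.,  60.],
       [204.,  49.]]), array([[227.,  99.],
       [228.,  85.]])] [array([[175.,  22.]]), array([[192.,  51.]])]
1.53 [array([[204.,  53.],
       [204.,  41.]]), array([[227.,  90.],
       [227.,  76.]])] [array([[173.,  16.]]), array([[190.,  44.]])]
{"dx":0.001,"dy":0.042,"dz":-0.048,"wx":0.902,"wy":0.003,"wz":0.009,"fingers":0},{"dx":0.001,"dy":0.038,"dz":-0.052,"wx":0.902,"wy":0.003,"wz":0.009,"fingers":0},{"dx":0.001,"dy":0.033,"dz":-0.056,"wx":0.902,"wy":0.003,"wz":0.009,"fingers":0},{"dx":0.001,"dy":0.027,"dz":-0.058,"wx":0.902,"wy":0.003,"wz":0.009,"fingers":0},{"dx":0.001,"dy":0.022,"dz":-0.061,"wx":0.902,"wy":0.003,"wz":0.009,"fingers":0}
--
{"dx":0.002,"dy":0.016,"dz":-0.062,"wx":0.902,"wy":0.003,"wz":0.009,"fingers":0},| n 6 dist 290.0 turn 32.0
```

View pics/c2.png

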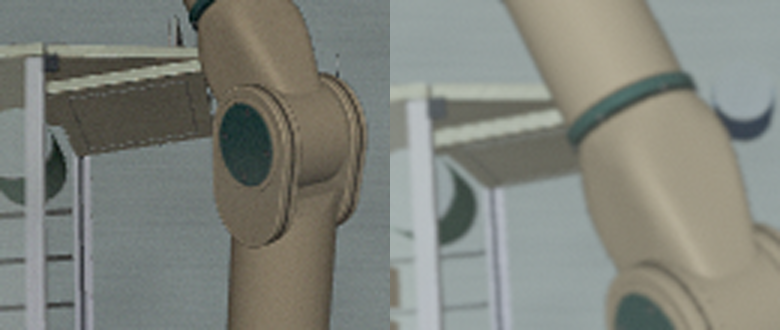

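```bash
cat >> h.py <<'E'
def boxc(x,y,yaw,z0=0):
    C=np.array([[sx*60,sy*25,z] for sx in(-1,1) for sy in(-1,1) for z in(z0,z0+75)],float); return cupT([x,y,yaw],C)
def fitpack(masks,init):
    # masks: dict cam->bool mask ; match hull area moments + IoU by Nelder-Mead on upscaled masks
    from scipy.optimize import minimize
    S=4; big={n:cv2.resize(m.astype(np.float32),None,fx=S,fy=S,interpolation=cv2.INTER_LINEAR)>.5 for n,m in masks.items()}
    def cost(v):
        t=0
        for n,B in big.items():
            h=cv2.convexHull(((proj(n,boxc(*v[:2],v[2]/50))+.5)*S-.5).astype(np.float32)); r=np.zeros(B.shape,np.uint8); cv2.fillConvexPoly(r,np.round(h*16).astype(np.int32),1,shift=4)
            r=r>0; t+=1-(r&B).sum()/max(1,(r|B).sum())
        return t
    v0=np.array([init[0],init[1],init[2]*50.]); best=None
    for k in range(3):
        m=minimize(cost,v0 if best is None else best.x,method='Nelder-Mead',options=dict(initial_simplex=np.array([v0 if best is None else best.x]*4)+np.array([[0,0,0],[6,0,0],[0,6,0],[0,0,4]])*(1 if k==0 else -.5),xatol=.1,fatol=1e-4))
        best=m
    return best.x[0],best.x[1],best.x[2]/50,best.fun
def brown(name,im,init,pad=8):
    """mask of carton near expected place: not the worktop colour"""
    hsv=cv2.cvtColor(im,cv2.COLOR_RGB2HSV); pr=proj(name,boxc(*init)); lo=np.floor(pr.min(0)-pad).astype(int); hi=np.ceil(pr.max(0)+pad).astype(int)
    m=((hsv[...,0]<25)&(hsv[...,1]>60)).astype(np.uint8); w=np.zeros_like(m); w[lo[1]:hi[1],lo[0]:hi[0]]=1; m&=w
    n,l,st,_=cv2.connectedComponentsWithStats(cv2.morphologyEx(m,cv2.MORPH_CLOSE,np.ones((7,7),np.uint8)))
    if n<2: return m>0
    k=1+np.argmax(st[1:,4]); pts=np.argwhere((l==k)&(m>0))[:,::-1]; o=np.zeros_like(m); cv2.fillConvexPoly(o,cv2.convexHull(pts.astype(np.int32)),1); return o>0
E
python3 - <<'E'
from h import *
np.set_printoptions(precision=2,suppress=True)
ims={n:np.load('pics/'+n+'.npy') for n in('side','top')}
for init in([570,-364,np.radians(29)],[439,-332,np.radians(32)]):
    mk={n:brown(n,ims[n],init) for n in ims}; print({n:m.sum() for n,m in mk.items()})
    print(fitpack(mk,init)); 
    for n in ims: print(n,fitpack({n:mk[n]},init))
for n in ims:
    r=ctrl.silhouettes('pack4_center',n); print(n,[(d['extent'],d['conf']) for d in r])
E
```

```text
{'side': np.int64(1037), 'top': np.int64(447)}
(np.float64(574.813483331005), np.float64(-363.9664728495793), np.float64(0.4943291134914152), np.float64(0.7669616214773228))
side (np.float64(573.0503473502898), np.float64(-362.3199352613235), np.float64(0.48011433181488145), np.float64(0.4693006193998437))
top (np.float64(576.7117248470961), np.float64(-366.7617437598829), np.float64(0.47771616130793193), np.float64(0.2980457625454188))
{'side': np.int64(1015), 'top': np.int64(442)}
(np.float64(445.51473385974083), np.float64(-334.68571471005123), np.float64(0.550380808471202), np.float64(0.7619243160166175))
side (np.float64(450.1567760456291), np.float64(-336.753393152075), np.float64(0.5369807791183259), np.float64(0.46159029649595684))
top (np.float64(442.9286146011526), np.float64(-338.07678440436916), np.float64(0.6139180945757196), np.float64(0.2913575295769))
side [([373.1, 188.2, 38.9, 29.9], 0.85), ([330.3, 160.2, 31.8, 20.5], 0.76), ([330.6, 204.7, 21.6, 33.2], 0.74)]
top [([256.2, 142.0, 19.7, 28.4], 0.67), ([341.6, 191.8, 38.5, 36.3], 0.62), ([391.4, 176.2, 41.1, 24.5], 0.62), ([344.5, 144.9, 34.8, 20.8], 0.61)]
```

>>> {"name": "servo_tool", "arguments": {"rows": [{"dx": 0,"dy": 0.042,"dz": -0.048,"wx": 0.9,"wy": 0,"wz": 0,"fingers": 0},{"dx": 0,"dy": 0.038,"dz": -0.052,"wx": 0.9,"wy": 0,"wz": 0,"fingers": 0},{"dx": 0,"dy": 0.033,"dz": -0.056,"wx": 0.9,"wy": 0,"wz": 0,"fingers": 0},{"dx": 0,"dy": 0.027,"dz": -0.058,"wx": 0.9,"wy": 0,"wz": 0,"fingers": 0},{"dx": 0,"dy": 0.022,"dz": -0.061,"wx": 0.9,"wy": 0,"wz": 0,"fingers": 0}]}}

```text
clock: 9.02
eef_pos: [626.2, -65.6, 328.9]
tool_rot: [2.421, 1.563, -2.722]
force: [0.9, -0.4, 0.1]
width: 85.5
```

```bash
cat >> h.py <<'E'
def overlay(fn,poses,names=('side','top'),S=6,pad=12,new=False,H=560):
    out=[]
    for n in names:
        im=ctrl.get_image(n) if new else np.load('pics/'+n+'.npy')
        if new: np.save('pics/'+n+'.npy',im)
        P=[proj(n,boxc(*q)) for q in poses]; A=np.vstack(P); lo=np.floor(A.min(0)-pad).astype(int); hi=np.ceil(A.max(0)+pad).astype(int)
        a=cv2.resize(im[lo[1]:hi[1],lo[0]:hi[0],::-1],None,fx=S,fy=S,interpolation=cv2.INTER_CUBIC)
        for p in P:
            q=np.round((p-lo+.5)*S-.5).astype(int)
            for i in range(8):
                for j in(1,2,4):
                    if not i&j: cv2.line(a,tuple(map(int,q[i])),tuple(map(int,q[i|j])),(0,0,255) if (i&1 and (i|j)&1) else (255,0,0),1)
        out.append(a)
    h=max(o.shape[0] for o in out); out=[cv2.copyMakeBorder(o,0,h-o.shape[0],0,0,cv2.BORDER_CONSTANT) for o in out]
    o=np.hstack(out); f=min(1,800/o.shape[1],600/o.shape[0]); cv2.imwrite('pics/'+fn,cv2.resize(o,None,fx=f,fy=f,interpolation=cv2.INTER_AREA))
E
python3 - <<'E'
from h import *
overlay('ov1.png',[(570.5,-364,np.radians(28)),(439.5,-332,np.radians(31.5))],new=True)
E
```

```text
(no output)
```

View pics/ov1.png

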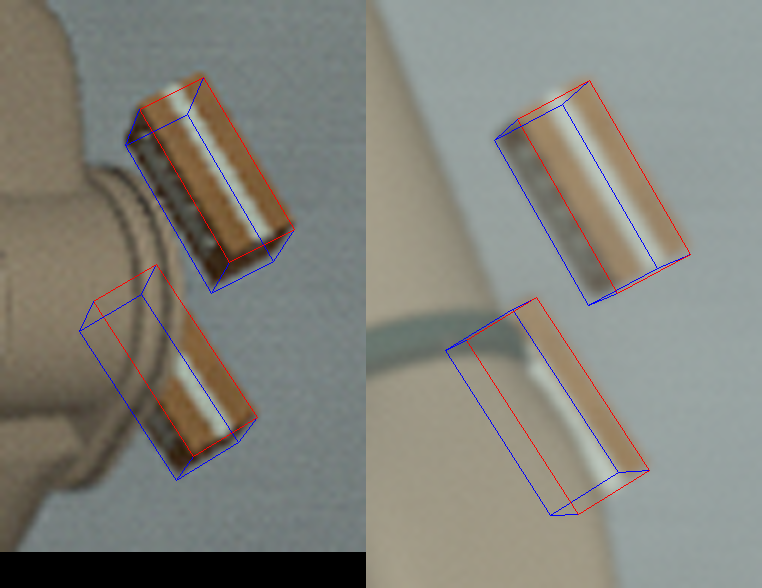

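```bash
python3 - <<'E'
from h import *
h=np.radians(31.5)
c=plan([450,-250,300],Rdown(np.radians(-58.5)))
print()
plan([418.9,-344.6,160],Rdown(h-np.pi/2,np.radians(35),h),cur=c)
E
```

```text
{"dx":0.002,"dy":0.005,"dz":-0.015,"wx":0.98,"wy":-0.006,"wz":0.005,"fingers":0},{"dx":0.002,"dy":0.004,"dz":-0.015,"wx":0.98,"wy":-0.006,"wz":0.005,"fingers":0},{"dx":0.002,"dy":0.002,"dz":-0.016,"wx":0.98,"wy":-0.006,"wz":0.005,"fingers":0},{"dx":0.002,"dy":0,"dz":-0.016,"wx":0.98,"wy":-0.006,"wz":0.005,"fingers":0},{"dx":0.002,"dy":-0.001,"dz":-0.016,"wx":0.98,"wy":-0.006,"wz":0.005,"fingers":0}
--
{"dx":0.002,"dy":-0.003,"dz":-0.016,"wx":0.98,"wy":-0.006,"wz":0.005,"fingers":0},{"dx":0.002,"dy":-0.004,"dz":-0.015,"wx":0.98,"wy":-0.006,"wz":0.005,"fingers":0},{"dx":0.002,"dy":-0.006,"dz":-0.015,"wx":0.98,"wy":-0.006,"wz":0.005,"fingers":0},{"dx":0.002,"dy":-0.007,"dz":-0.014,"wx":0.98,"wy":-0.006,"wz":0.005,"fingers":0},{"dx":0.002,"dy":-0.009,"dz":-0.013,"wx":0.98,"wy":-0.006,"wz":0.005,"fingers":0}
--
{"dx":0.002,"dy":-0.01,"dz":-0.012,"wx":0.98,"wy":-0.006,"wz":0.005,"fingers":0},{"dx":0.002,"dy":-0.011,"dz":-0.011,"wx":0.98,"wy":-0.006,"wz":0.005,"fingers":0},{"dx":0.002,"dy":-0.012,"dz":-0.01,"wx":0.98,"wy":-0.006,"wz":0.005,"fingers":0},{"dx":0.002,"dy":-0.013,"dz":-0.009,"w
[... 423 characters left out ...]
y":-0.006,"wz":0.005,"fingers":0},{"dx":0.002,"dy":-0.016,"dz":0.001,"wx":0.98,"wy":-0.006,"wz":0.005,"fingers":0}
--
{"dx":0.002,"dy":-0.016,"dz":0.002,"wx":0.98,"wy":-0.006,"wz":0.005,"fingers":0},| n 21 dist 252.0 turn 124.0

{"dx":0.031,"dy":-0.017,"dz":0.014,"wx":-0,"wy":0,"wz":0.972,"fingers":0},{"dx":0.029,"dy":-0.02,"dz":0.014,"wx":-0,"wy":0,"wz":0.972,"fingers":0},{"dx":0.027,"dy":-0.023,"dz":0.014,"wx":-0,"wy":0,"wz":0.972,"fingers":0},{"dx":0.025,"dy":-0.026,"dz":0.014,"wx":-0,"wy":0,"wz":0.972,"fingers":0},{"dx":0.022,"dy":-0.028,"dz":0.014,"wx":-0,"wy":0,"wz":0.972,"fingers":0}
--
{"dx":0.019,"dy":-0.03,"dz":0.014,"wx":-0,"wy":0,"wz":0.972,"fingers":0},| n 6 dist 172.0 turn 35.0
```

>>> {"name": "servo_tool", "arguments": {"rows": [{"dx": 0.002,"dy": 0.004,"dz": -0.015,"wx": 0.98,"wy": 0,"wz": 0,"fingers": 0},{"dx": 0.002,"dy": 0.004,"dz": -0.015,"wx": 0.98,"wy": 0,"wz": 0,"fingers": 0},{"dx": 0.002,"dy": 0.002,"dz": -0.016,"wx": 0.98,"wy": 0,"wz": 0,"fingers": 0},{"dx": 0.002,"dy": 0,"dz": -0.016,"wx": 0.98,"wy": 0,"wz": 0,"fingers": 0},{"dx": 0.002,"dy": -0.001,"dz": -0.016,"wx": 0.98,"wy": 0,"wz": 0,"fingers": 0}]}}

```text
clock: 9.75
eef_pos: [587.0, -107.3, 322.0]
tool_rot: [2.859, 1.563, -2.796]
force: [-1.0, -0.3, 0.8]
width: 85.3
```

>>> {"name": "servo_tool", "arguments": {"rows": [{"dx": 0.002,"dy": -0.003,"dz": -0.016,"wx": 0.98,"wy": 0,"wz": 0,"fingers": 0},{"dx": 0.002,"dy": -0.004,"dz": -0.015,"wx": 0.98,"wy": 0,"wz": 0,"fingers": 0},{"dx": 0.002,"dy": -0.006,"dz": -0.015,"wx": 0.98,"wy": 0,"wz": 0,"fingers": 0},{"dx": 0.002,"dy": -0.007,"dz": -0.014,"wx": 0.98,"wy": 0,"wz": 0,"fingers": 0},{"dx": 0.002,"dy": -0.009,"dz": -0.013,"wx": 0.98,"wy": 0,"wz": 0,"fingers": 0}]}}

```text
clock: 10.38
eef_pos: [545.7, -150.1, 315.0]
tool_rot: [-2.936, 1.564, -2.82]
force: [-0.6, -0.4, -0.7]
width: 85.5
```

>>> {"name": "servo_tool", "arguments": {"rows": [{"dx": 0.002,"dy": -0.01,"dz": -0.012,"wx": 0.98,"wy": 0,"wz": 0,"fingers": 0},{"dx": 0.002,"dy": -0.011,"dz": -0.011,"wx": 0.98,"wy": 0,"wz": 0,"fingers": 0},{"dx": 0.002,"dy": -0.012,"dz": -0.01,"wx": 0.98,"wy": 0,"wz": 0,"fingers": 0},{"dx": 0.002,"dy": -0.013,"dz": -0.009,"wx": 0.98,"wy": 0,"wz": 0,"fingers": 0},{"dx": 0.002,"dy": -0.014,"dz": -0.007,"wx": 0.98,"wy": 0,"wz": 0,"fingers": 0}]}}

```text
clock: 11.0
eef_pos: [504.7, -192.1, 307.8]
tool_rot: [-2.451, 1.564, -2.849]
force: [0.7, -0.4, 0.5]
width: 85.6
```

>>> {"name": "servo_tool", "arguments": {"rows": [{"dx": 0.002,"dy": -0.015,"dz": -0.006,"wx": 0.98,"wy": 0,"wz": 0,"fingers": 0},{"dx": 0.002,"dy": -0.015,"dz": -0.004,"wx": 0.98,"wy": 0,"wz": 0,"fingers": 0},{"dx": 0.002,"dy": -0.016,"dz": -0.003,"wx": 0.98,"wy": 0,"wz": 0,"fingers": 0},{"dx": 0.002,"dy": -0.016,"dz": -0.001,"wx": 0.98,"wy": 0,"wz": 0,"fingers": 0},{"dx": 0.002,"dy": -0.016,"dz": 0.001,"wx": 0.98,"wy": 0,"wz": 0,"fingers": 0}]}}

```text
clock: 11.62
eef_pos: [463.2, -235.3, 300.7]
tool_rot: [-1.953, 1.564, -2.864]
force: [0.0, -0.4, -0.6]
width: 85.0
```

>>> {"name": "servo_tool", "arguments": {"rows": [{"dx": 0.03,"dy": -0.017,"dz": 0.014,"wx": 0.98,"wy": 0,"wz": 0.97,"fingers": 0},{"dx": 0.029,"dy": -0.02,"dz": 0.014,"wx": 0,"wy": 0,"wz": 0.97,"fingers": 0},{"dx": 0.027,"dy": -0.023,"dz": 0.014,"wx": 0,"wy": 0,"wz": 0.97,"fingers": 0},{"dx": 0.025,"dy": -0.026,"dz": 0.014,"wx": 0,"wy": 0,"wz": 0.97,"fingers": 0},{"dx": 0.022,"dy": -0.028,"dz": 0.014,"wx": 0,"wy": 0,"wz": 0.97,"fingers": 0}]}}

```text
clock: 12.25
eef_pos: [438.1, -314.3, 184.8]
tool_rot: [1.582, 1.065, 0.57]
force: [-0.1, 0.3, -0.6]
width: 85.5
```

```bash
python3 - <<'E'
from h import *
p,R,s=Rs(); print(s['clock'],p,s['qpos'].round(2),s['force'].round(1))
h=np.radians(31.5)
c=plan([418.9,-344.6,140],Rdown(h-np.pi/2,np.radians(35),h))
c=plan([418.9,-344.6,39.4],Rdown(h-np.pi/2,np.radians(35),h),cur=c)
overlay('ov2.png',[(570.5,-364,np.radians(28)),(439.5,-332,np.radians(31.5))],new=True)
E
```

```text
12.25 [ 438.07866514 -314.30060568  184.81457885] [ 1.26  0.61 -0.55  2.   -0.39  0.53  0.12] [-0.1  0.3 -0.6]
{"dx":0.016,"dy":-0.033,"dz":0.01,"wx":0.029,"wy":-0.048,"wz":0.503,"fingers":0},{"dx":0.014,"dy":-0.034,"dz":0.01,"wx":0.029,"wy":-0.048,"wz":0.503,"fingers":0},| n 2 dist 57.0 turn 6.0
{"dx":0.055,"dy":-0.038,"dz":-0,"wx":0,"wy":0,"wz":0,"fingers":0},{"dx":0.055,"dy":-0.038,"dz":-0,"wx":0,"wy":0,"wz":0,"fingers":0},| n 2 dist 101.0 turn 0.0
```

View pics/ov2.png

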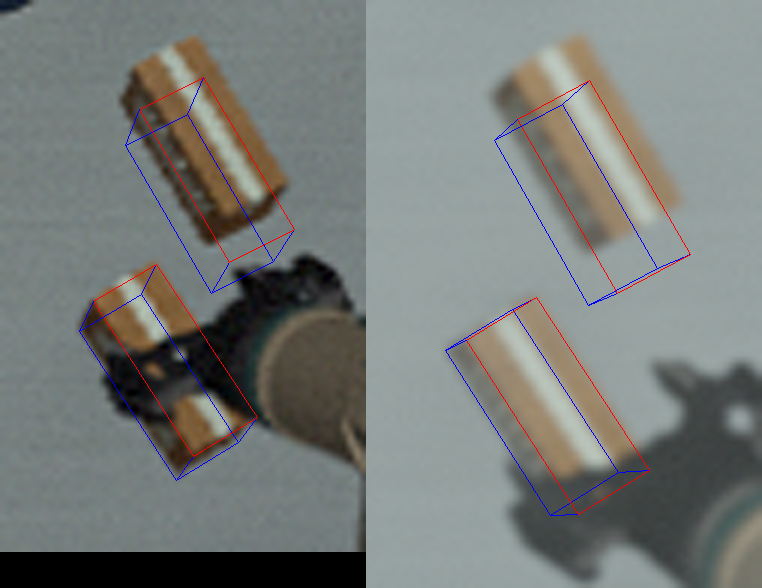

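Carton A, the upper one, was knocked about 30 mm further away. Carton B still matches its wireframe, so I'll grasp B now.

>>> {"name": "servo_tool", "arguments": {"rows": [{"dx": 0.016,"dy": -0.033,"dz": 0.01,"wx": 0.03,"wy": -0.05,"wz": 0.5,"fingers": 0},{"dx": 0.014,"dy": -0.034,"dz": 0.01,"wx": 0.03,"wy": -0.05,"wz": 0.5,"fingers": 0},{"dx": 0.04,"dy": -0.028,"dz": 0,"wx": 0,"wy": 0,"wz": 0,"fingers": 0},{"dx": 0.04,"dy": -0.028,"dz": 0,"wx": 0,"wy": 0,"wz": 0,"fingers": 0},{"dx": 0.03,"dy": -0.02,"dz": 0,"wx": 0,"wy": 0,"wz": 0,"fingers": 0}]}}

```text
clock: 12.98
eef_pos: [419.3, -342.6, 39.0]
tool_rot: [1.574, 0.964, 0.553]
force: [0.7, -0.7, 0.2]
width: 85.9
```

```bash
python3 - <<'E'
from h import *
p,R,s=Rs(); print(s['clock'],p,s['qpos'].round(2),s['force'].round(1))
h=np.radians(31.5)
c=plan([418.9,-344.6,39.4],Rdown(h-np.pi/2,np.radians(35),h))
overlay('ov3.png',[(439.5,-332,np.radians(31.5))],new=True)
E
```

```text
12.975 [ 419.3330674  -342.64567756   39.041639  ] [ 1.41  0.96 -0.63  2.04 -0.4   0.27  0.38] [ 0.7 -0.7  0.2]
{"dx":-0.002,"dy":-0.001,"dz":0.002,"wx":-0.007,"wy":-0.016,"wz":0.037,"fingers":0},| n 1 dist 2.0 turn 0.0
```

View pics/ov3.png

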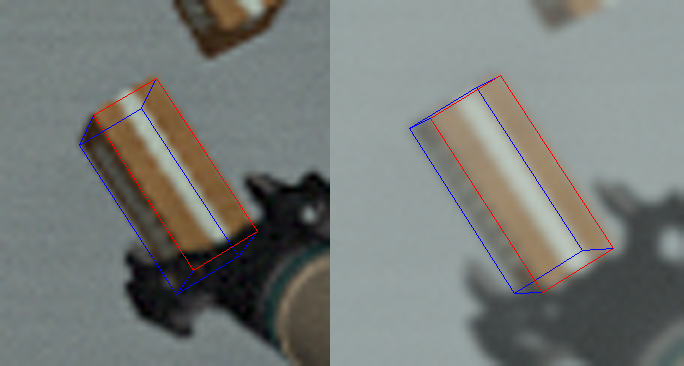

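>>> {"name": "servo_tool", "arguments": {"rows": [{"dx": 0,"dy": 0,"dz": 0.001,"wx": 0,"wy": 0,"wz": 0,"fingers": 0.4},{"dx": 0,"dy": 0,"dz": 0,"wx": 0,"wy": 0,"wz": 0,"fingers": 1},{"dx": 0,"dy": 0,"dz": 0,"wx": 0,"wy": 0,"wz": 0,"fingers": 1},{"dx": 0,"dy": 0,"dz": 0,"wx": 0,"wy": 0,"wz": 0,"fingers": 1},{"dx": 0,"dy": 0,"dz": 0,"wx": 0,"wy": 0,"wz": 0,"fingers": 1}]}}

```text
clock: 13.7
eef_pos: [420.5, -345.2, 42.5]
tool_rot: [1.565, 0.963, 0.545]
force: [-1.5, -1.0, 7.3]
width: 49.5
```

```bash
python3 - <<'E'
import h as H; H.FG=1
from h import *
p,R,s=Rs(); print(s['clock'],p,s['qpos'].round(2),s['force'].round(1),s['width'])
# carry: lift 40, to approach pose in front of lane 1
def lane(n): return {1:-35,2:31,3:97,4:164}[n]
hc=CUP[2]
def tcp(ln,xg,zt): return cupT(CUP,[xg,lane(ln),zt])[0]   # xg = tcp x in cup frame
print('lane head',np.degrees(hc))
T=np.radians(35)
q=plan(p+[0,0,45],R,n=2)
# centre of carton at tcp + (35-10.9) along heading => tcp_x = cx-24 ; front of carton = tcp_x+84
q=plan(tcp(1,-124,85),Rdown(hc-np.pi/2,T,hc),cur=q)
print(q[0])
E
```

```text
13.7 [ 420.48884595 -345.19876025   42.49621091] [ 1.42  0.95 -0.63  2.03 -0.4   0.28  0.38] [-1.5 -1.   7.3] 49.54869734340735
lane head 95.11099399171665
{"dx":-0.025,"dy":0.017,"dz":0,"wx":0,"wy":0,"wz":0,"fingers":1},{"dx":-0.025,"dy":0.017,"dz":0,"wx":0,"wy":0,"wz":0,"fingers":1},| n 2 dist 45.0 turn 0.0
{"dx":0.026,"dy":0.037,"dz":-0.042,"wx":-0.79,"wy":0.554,"wz":0.004,"fingers":1},{"dx":0.028,"dy":0.04,"dz":-0.037,"wx":-0.79,"wy":0.554,"wz":0.004,"fingers":1},{"dx":0.03,"dy":0.043,"dz":-0.032,"wx":-0.789,"wy":0.554,"wz":0.004,"fingers":1},{"dx":0.032,"dy":0.045,"dz":-0.026,"wx":-0.79,"wy":0.554,"wz":0.004,"fingers":1},{"dx":0.033,"dy":0.047,"dz":-0.021,"wx":-0.789,"wy":0.554,"wz":0.004,"fingers":1}
--
{"dx":0.034,"dy":0.049,"dz":-0.015,"wx":-0.79,"wy":0.554,"wz":0.004,"fingers":1},{"dx":0.035,"dy":0.05,"dz":-0.009,"wx":-0.79,"wy":0.554,"wz":0.004,"fingers":1},{"dx":0.035,"dy":0.05,"dz":-0.002,"wx":-0.789,"wy":0.554,"wz":0.004,"fingers":1},{"dx":0.035,"dy":0.05,"dz":0.004,"wx":-0.79,"wy":0.554,"wz":0.004,"fingers":1},{"dx":0.035,"dy":0.05,"dz":0.01,"wx":-0.789,"wy":0.554,"wz":0.004,"fingers":1}
--
{"dx":0.034,"dy":0.048,"dz":0.016,"wx":-0.79,"wy":0.554,"wz":0.004,"fingers":1},| n 11 dist 507.0 turn 64.0
[557.60845389 143.10654689  85.00411067]
```

>>> {"name": "servo_tool", "arguments": {"rows": [{"dx": -0.025,"dy": 0.017,"dz": 0,"wx": 0,"wy": 0,"wz": 0,"fingers": 1},{"dx": -0.025,"dy": 0.017,"dz": 0,"wx": 0,"wy": 0,"wz": 0,"fingers": 1},{"dx": 0.026,"dy": 0.037,"dz": -0.042,"wx": -0.79,"wy": 0.554,"wz": 0,"fingers": 1},{"dx": 0.028,"dy": 0.04,"dz": -0.037,"wx": -0.79,"wy": 0.554,"wz": 0,"fingers": 1},{"dx": 0.03,"dy": 0.043,"dz": -0.032,"wx": -0.79,"wy": 0.554,"wz": 0,"fingers": 1}]}}

```text
clock: 14.32
eef_pos: [456.4, -211.3, 85.9]
tool_rot: [1.57, 0.965, 0.853]
force: [0.4, -0.1, -3.8]
width: 49.3
```

```bash
python3 - <<'E'
import h as H; H.FG=1
from h import *
p,R,s=Rs(); print(s['clock'],p,s['qpos'].round(2),s['force'].round(1),s['width'])
hc=CUP[2]; T=np.radians(35)
plan(cupT(CUP,[-124,-35,85])[0],Rdown(hc-np.pi/2,T,hc))
E
```

```text
14.325 [ 456.40872113 -211.28881581   85.86539055] [ 1.22  0.85 -0.67  2.1  -0.36  0.34  0.36] [ 0.4 -0.1 -3.8] 49.262396497125096
{"dx":0.032,"dy":0.046,"dz":-0.026,"wx":-0.789,"wy":0.55,"wz":0.006,"fingers":1},{"dx":0.033,"dy":0.048,"dz":-0.02,"wx":-0.789,"wy":0.55,"wz":0.006,"fingers":1},{"dx":0.034,"dy":0.049,"dz":-0.014,"wx":-0.789,"wy":0.55,"wz":0.006,"fingers":1},{"dx":0.035,"dy":0.05,"dz":-0.008,"wx":-0.789,"wy":0.55,"wz":0.006,"fingers":1},{"dx":0.035,"dy":0.05,"dz":-0.002,"wx":-0.789,"wy":0.55,"wz":0.006,"fingers":1}
--
{"dx":0.035,"dy":0.05,"dz":0.004,"wx":-0.789,"wy":0.55,"wz":0.006,"fingers":1},{"dx":0.035,"dy":0.05,"dz":0.01,"wx":-0.789,"wy":0.55,"wz":0.006,"fingers":1},{"dx":0.034,"dy":0.048,"dz":0.016,"wx":-0.789,"wy":0.55,"wz":0.006,"fingers":1},| n 8 dist 369.0 turn 46.0
```

Tracking is good, so I'll continue.

>>> {"name": "servo_tool", "arguments": {"rows": [{"dx": 0.032,"dy": 0.046,"dz": -0.026,"wx": -0.79,"wy": 0.55,"wz": 0,"fingers": 1},{"dx": 0.033,"dy": 0.048,"dz": -0.02,"wx": -0.79,"wy": 0.55,"wz": 0,"fingers": 1},{"dx": 0.034,"dy": 0.049,"dz": -0.014,"wx": -0.79,"wy": 0.55,"wz": 0,"fingers": 1},{"dx": 0.035,"dy": 0.05,"dz": -0.008,"wx": -0.79,"wy": 0.55,"wz": 0,"fingers": 1},{"dx": 0.035,"dy": 0.05,"dz": -0.002,"wx": -0.79,"wy": 0.55,"wz": 0,"fingers": 1}]}}

```text
clock: 14.95
eef_pos: [521.7, 10.0, 85.6]
tool_rot: [1.571, 0.965, 1.359]
force: [0.2, 0.1, -3.9]
width: 49.4
```

>>> {"name": "servo_tool", "arguments": {"rows": [{"dx": 0.035,"dy": 0.05,"dz": 0.004,"wx": -0.79,"wy": 0.55,"wz": 0,"fingers": 1},{"dx": 0.035,"dy": 0.05,"dz": 0.01,"wx": -0.79,"wy": 0.55,"wz": 0,"fingers": 1},{"dx": 0.034,"dy": 0.048,"dz": 0.016,"wx": -0.79,"wy": 0.55,"wz": 0,"fingers": 1},{"dx": 0,"dy": 0,"dz": 0,"wx": 0,"wy": 0,"wz": 0,"fingers": 1}]}}

```text
clock: 15.45
eef_pos: [560.0, 147.5, 86.4]
tool_rot: [1.567, 0.961, 1.663]
force: [0.3, -0.4, -3.4]
width: 49.5
```

```bash
python3 - <<'E'
import h as H; H.FG=1
from h import *
p,R,s=Rs(); print(s['clock'],p,s['qpos'].round(2),s['force'].round(1),s['width'])
hc=CUP[2]; T=np.radians(35)
plan(cupT(CUP,[-124,-35,85])[0],Rdown(hc-np.pi/2,T,hc))
snap('side','s4.png');snap('top','t4.png')
a=np.load('pics/side.npy')[:,:,::-1][130:290,80:250];b=np.load('pics/top.npy')[:,:,::-1][130:290,60:230]
cv2.imwrite('pics/c4.png',np.hstack([cv2.resize(q,(400,376),interpolation=cv2.INTER_CUBIC) for q in(a,b)]))
E
```

```text
15.45 [559.98810482 147.48489672  86.36743074] [ 0.43  0.91 -0.64  1.84 -0.21  0.56  0.27] [ 0.3 -0.4 -3.4] 49.504542589995395
{"dx":-0.002,"dy":-0.006,"dz":-0.004,"wx":0.061,"wy":-0.017,"wz":0.011,"fingers":1},| n 1 dist 5.0 turn 0.0
```

View pics/c4.png

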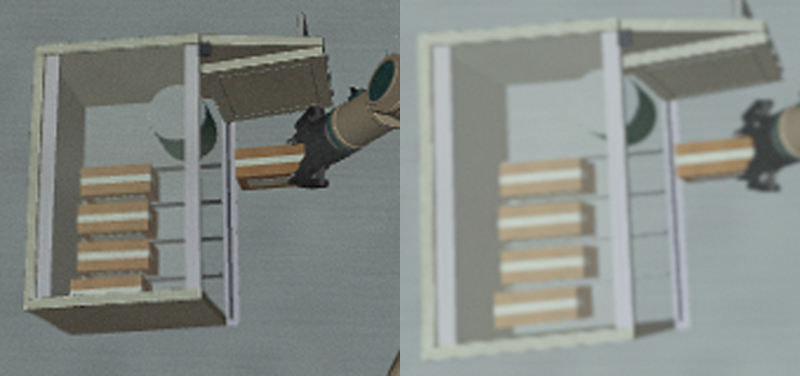

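```bash
cat >> h.py <<'E'
def ov2(fn,segs,box,S=5,new=False,off=None):
    """segs list of (world pts Nx3,color); box dict cam->(x0,y0,x1,y1)"""
    out=[]
    for n,b in box.items():
        im=ctrl.get_image(n) if new else np.load('pics/'+n+'.npy')
        if new: np.save('pics/'+n+'.npy',im)
        a=cv2.resize(im[b[1]:b[3],b[0]:b[2],::-1],None,fx=S,fy=S,interpolation=cv2.INTER_CUBIC)
        for P,c in segs:
            q=np.round((proj(n,P)-[b[0],b[1]]+.5)*S-.5).astype(np.int32); cv2.polylines(a,[q],False,c,1)
        out.append(a)
    h=max(o.shape[0] for o in out); out=[cv2.copyMakeBorder(o,0,h-o.shape[0],0,0,cv2.BORDER_CONSTANT) for o in out]
    o=np.hstack(out); f=min(1,800/o.shape[1],600/o.shape[0]); cv2.imwrite('pics/'+fn,cv2.resize(o,None,fx=f,fy=f,interpolation=cv2.INTER_AREA))
def boxseg(x,y,yaw,z0=0,c=(0,0,255)):
    b=boxc(x,y,yaw,z0); return [(b[[1,3,7,5,1]],c),(b[[0,2,6,4,0]],(255,0,0))]
def rails():
    return [(cupT(CUP,[[4,y,28],[252,y,28]]),(0,255,0)) for y in(-68,-2,64,130)]
E
python3 - <<'E'
from h import *
p,R,s=Rs(); c=p+23.1*np.array([R[0,0],R[1,0],0])/np.hypot(R[0,0],R[1,0])
yaw=np.arctan2(R[1,0],R[0,0]); print(c,np.degrees(yaw))
ov2('ov5.png',rails()+boxseg(c[0],c[1],yaw,44),{'side':(100,180,220,260),'top':(95,180,215,260)})
E
```

```text
[556.79198104 165.12973033  84.68046278] 95.22263436188581
```

View pics/ov5.png

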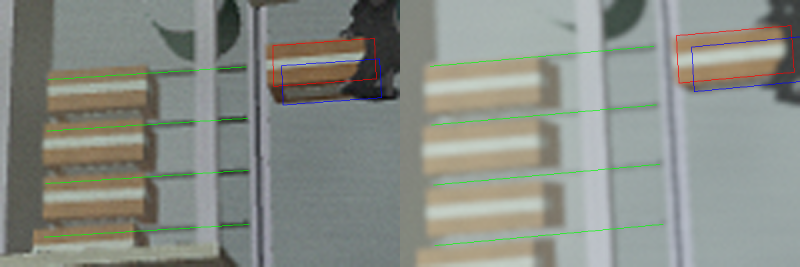

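```bash
python3 - <<'E'
import h as H; H.FG=1
from h import *
hc=CUP[2]; T=np.radians(35); R=Rdown(hc-np.pi/2,T,hc)
q=plan(cupT(CUP,[-124,-35,43.5])[0],R,n=3)
q=plan(cupT(CUP,[-34,-35,43.5])[0],R,n=4,cur=q)
q=plan(cupT(CUP,[42,-35,43.5])[0],R,n=4,cur=q)
E
```

```text
{"dx":0.015,"dy":-0.01,"dz":-0,"wx":-0.002,"wy":-0.004,"wz":0.014,"fingers":1},{"dx":0.015,"dy":-0.01,"dz":-0,"wx":-0.002,"wy":-0.004,"wz":0.014,"fingers":1},{"dx":0.015,"dy":-0.01,"dz":-0,"wx":-0.002,"wy":-0.004,"wz":0.014,"fingers":1},| n 3 dist 41.0 turn 0.0
{"dx":0.017,"dy":0.025,"dz":-0,"wx":-0,"wy":0,"wz":0,"fingers":1},{"dx":0.017,"dy":0.025,"dz":-0,"wx":-0,"wy":0,"wz":0,"fingers":1},{"dx":0.017,"dy":0.024,"dz":-0,"wx":-0,"wy":0,"wz":0,"fingers":1},{"dx":0.017,"dy":0.025,"dz":-0,"wx":-0,"wy":0,"wz":0,"fingers":1},| n 4 dist 90.0 turn 0.0
{"dx":0.014,"dy":0.021,"dz":-0,"wx":-0,"wy":0,"wz":0,"fingers":1},{"dx":0.014,"dy":0.021,"dz":-0,"wx":-0,"wy":0,"wz":0,"fingers":1},{"dx":0.014,"dy":0.021,"dz":-0,"wx":-0,"wy":0,"wz":0,"fingers":1},{"dx":0.015,"dy":0.021,"dz":-0,"wx":-0,"wy":0,"wz":0,"fingers":1},| n 4 dist 76.0 turn 0.0
```

>>> {"name": "servo_tool", "arguments": {"rows": [{"dx": 0.015,"dy": -0.01,"dz": 0,"wx": 0,"wy": 0,"wz": 0,"fingers": 1},{"dx": 0.015,"dy": -0.01,"dz": 0,"wx": 0,"wy": 0,"wz": 0,"fingers": 1},{"dx": 0.014,"dy": -0.01,"dz": 0,"wx": 0,"wy": 0,"wz": 0,"fingers": 1},{"dx": 0,"dy": 0,"dz": 0,"wx": 0,"wy": 0,"wz": 0,"fingers": 1}]}}

```text
clock: 16.05
eef_pos: [558.9, 141.9, 44.0]
tool_rot: [1.576, 0.963, 1.662]
force: [0.1, 0.7, -3.3]
width: 49.3
```

>>> {"name": "servo_tool", "arguments": {"rows": [{"dx": 0.017,"dy": 0.025,"dz": 0,"wx": 0,"wy": 0,"wz": 0,"fingers": 1},{"dx": 0.017,"dy": 0.025,"dz": 0,"wx": 0,"wy": 0,"wz": 0,"fingers": 1},{"dx": 0.017,"dy": 0.024,"dz": 0,"wx": 0,"wy": 0,"wz": 0,"fingers": 1},{"dx": 0.017,"dy": 0.025,"dz": 0,"wx": 0,"wy": 0,"wz": 0,"fingers": 1}]}}

```text
clock: 16.55
eef_pos: [550.8, 234.7, 46.1]
tool_rot: [1.572, 0.963, 1.662]
force: [1.0, -0.1, -4.3]
width: 49.3
```

```bash
python3 - <<'E'
import h as H; H.FG=1
from h import *
p,R0,s=Rs(); print(s['clock'],p,s['qpos'].round(2),s['force'].round(1),s['width'])
hc=CUP[2]; T=np.radians(35); R=Rdown(hc-np.pi/2,T,hc)
q=plan(cupT(CUP,[42,-35,43.5])[0],R,n=4)
c=p+23.1*np.array([R0[0,0],R0[1,0],0])/np.hypot(R0[0,0],R0[1,0]); yaw=np.arctan2(R0[1,0],R0[0,0])
ov2('ov6.png',rails()+boxseg(c[0],c[1],yaw,0),{'side':(100,180,220,260),'top':(95,180,215,260)},new=True)
E
```

```text
16.55 [550.76187434 234.65081634  46.11941453] [ 0.28  0.98 -0.64  1.88 -0.24  0.39  0.21] [ 1.  -0.1 -4.3] 49.302849808539214
{"dx":0.015,"dy":0.02,"dz":-0,"wx":-0.001,"wy":-0.002,"wz":0.007,"fingers":1},{"dx":0.015,"dy":0.02,"dz":-0,"wx":-0.001,"wy":-0.002,"wz":0.007,"fingers":1},{"dx":0.015,"dy":0.02,"dz":-0,"wx":-0.001,"wy":-0.002,"wz":0.007,"fingers":1},{"dx":0.015,"dy":0.02,"dz":-0,"wx":-0.001,"wy":-0.002,"wz":0.007,"fingers":1},| n 4 dist 74.0 turn 0.0
```

View pics/ov6.png

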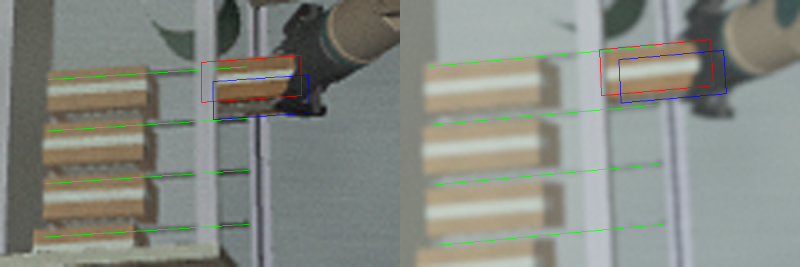

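>>> {"name": "servo_tool", "arguments": {"rows": [{"dx": 0.015,"dy": 0.02,"dz": 0,"wx": 0,"wy": 0,"wz": 0,"fingers": 1},{"dx": 0.015,"dy": 0.02,"dz": 0,"wx": 0,"wy": 0,"wz": 0,"fingers": 1},{"dx": 0.014,"dy": 0.02,"dz": 0,"wx": 0,"wy": 0,"wz": 0,"fingers": 1}]}}

```text
clock: 17.02
eef_pos: [546.2, 289.3, 44.4]
tool_rot: [1.573, 0.963, 1.661]
force: [0.0, -0.3, -4.2]
width: 49.2
```

>>> {"name": "servo_tool", "arguments": {"rows": [{"dx": 0.014,"dy": 0.02,"dz": 0,"wx": 0,"wy": 0,"wz": 0,"fingers": 1},{"dx": 0,"dy": 0,"dz": 0,"wx": 0,"wy": 0,"wz": 0,"fingers": 1}]}}

```text
clock: 17.27
eef_pos: [544.0, 308.3, 44.8]
tool_rot: [1.572, 0.962, 1.663]
force: [-0.1, 0.3, -3.5]
width: 49.8
```

```bash
cat >> h.py <<'E'
def incup(p):
    c,s=np.cos(CUP[2]),np.sin(CUP[2]); d=np.asarray(p)[:2]-CUP[:2]; return np.array([c*d[0]+s*d[1],-s*d[0]+c*d[1]])
E
python3 - <<'E'
from h import *
p,R0,s=Rs(); print(s['clock'],p,s['qpos'].round(2),s['force'].round(1),s['width'],incup(p))
c=p+23.1*np.array([R0[0,0],R0[1,0],0])/np.hypot(R0[0,0],R0[1,0]); yaw=np.arctan2(R0[1,0],R0[0,0])
ov2('ov7.png',rails()+boxseg(c[0],c[1],yaw,0),{'side':(100,180,220,260),'top':(95,180,215,260)},new=True)
E
```

```text
17.275 [544.02238566 308.3384008   44.81794109] [ 0.15  0.98 -0.63  1.87 -0.28  0.32  0.14] [-0.1  0.3 -3.5] 49.81348902583838 [ 41.74350126 -36.15487503]
```

View pics/ov7.png

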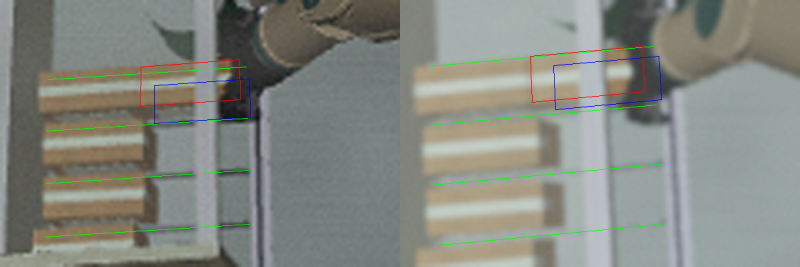

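>>> {"name": "servo_tool", "arguments": {"rows": [{"dx": 0.005,"dy": 0.003,"dz": 0.001,"wx": 0,"wy": 0,"wz": 0,"fingers": 1},{"dx": 0.002,"dy": 0.003,"dz": 0,"wx": 0,"wy": 0,"wz": 0,"fingers": 1},{"dx": 0,"dy": 0,"dz": 0,"wx": 0,"wy": 0,"wz": 0,"fingers": 1}]}}

```text
clock: 17.75
eef_pos: [546.1, 311.9, 42.5]
tool_rot: [1.571, 0.964, 1.657]
force: [1.0, -3.6, -1.5]
width: 49.6
```

>>> {"name": "servo_tool", "arguments": {"rows": [{"dx": 0.001,"dy": 0.002,"dz": 0,"wx": 0,"wy": 0,"wz": 0,"fingers": 1},{"dx": 0,"dy": 0,"dz": 0,"wx": 0,"wy": 0,"wz": 0,"fingers": 1}]}}

```text
clock: 18.0
eef_pos: [545.6, 313.9, 42.6]
tool_rot: [1.572, 0.964, 1.658]
force: [1.0, -3.1, -2.6]
width: 49.2
```

```bash
python3 - <<'E'
from h import *
p,R0,s=Rs(); print(s['clock'],p,s['qpos'].round(2),s['force'].round(1),s['width'],incup(p))
E
```

```text
18.0 [545.60851696 313.85984461  42.55937916] [ 0.14  0.98 -0.63  1.87 -0.29  0.31  0.13] [ 1.  -3.1 -2.6] 49.232525012398945 [ 47.10169059 -38.22657997]
```

>>> {"name": "servo_tool", "arguments": {"rows": [{"dx": 0,"dy": 0,"dz": 0,"wx": 0,"wy": 0,"wz": 0,"fingers": 0.25},{"dx": 0,"dy": 0,"dz": 0,"wx": 0,"wy": 0,"wz": 0,"fingers": 0.25},{"dx": 0,"dy": 0,"dz": 0,"wx": 0,"wy": 0,"wz": 0,"fingers": 0.25}]}}

```text
clock: 18.38
eef_pos: [544.5, 315.1, 43.2]
tool_rot: [1.573, 0.962, 1.661]
force: [-0.7, 0.0, 0.7]
width: 64.1
```

>>> {"name": "servo_tool", "arguments": {"rows": [{"dx": -0.015,"dy": -0.022,"dz": 0,"wx": 0,"wy": 0,"wz": 0,"fingers": 0.25},{"dx": -0.02,"dy": -0.03,"dz": 0,"wx": 0,"wy": 0,"wz": 0,"fingers": 0.25},{"dx": -0.025,"dy": -0.035,"dz": 0,"wx": 0,"wy": 0,"wz": 0,"fingers": 0.25},{"dx": 0,"dy": 0,"dz": 0,"wx": 0,"wy": 0,"wz": 0,"fingers": 1},{"dx": 0,"dy": 0,"dz": 0,"wx": 0,"wy": 0,"wz": 0,"fingers": 1}]}}

```text
clock: 19.0
eef_pos: [552.1, 235.0, 42.7]
tool_rot: [1.572, 0.963, 1.659]
force: [-1.1, 0.1, 0.1]
width: 28.2
```

```bash
python3 - <<'E'
import h as H; H.FG=1
from h import *
p,R0,s=Rs(); print(s['clock'],p,s['qpos'].round(2),s['force'].round(1),s['width'],incup(p))
hc=CUP[2]; T=np.radians(35); R=Rdown(hc-np.pi/2,T,hc)
q=plan(cupT(CUP,[-20,-36.5,38])[0],R)
q=plan(cupT(CUP,[0,-36.5,38])[0],R,cur=q)
c=cupT(CUP,[[72,-36,0],[192,-36,0]])
ov2('ov8.png',rails()+boxseg(c[0,0],c[0,1],CUP[2],0)+boxseg(c[1,0],c[1,1],CUP[2],0,(0,255,255)),{'side':(100,180,220,260),'top':(95,180,215,260)},new=True)
E
```

```text
19.0 [552.12110108 235.00589019  42.70446364] [ 0.28  0.98 -0.64  1.88 -0.24  0.38  0.21] [-1.1  0.1  0.1] 28.176013456244075 [-32.01891598 -37.68853258]
{"dx":0.014,"dy":0.01,"dz":-0.002,"wx":-0.022,"wy":0.006,"wz":0.027,"fingers":1},| n 1 dist 13.0 turn 0.0
{"dx":0.015,"dy":0.022,"dz":-0,"wx":-0,"wy":-0,"wz":0,"fingers":1},| n 1 dist 20.0 turn 0.0
```

View pics/ov8.png

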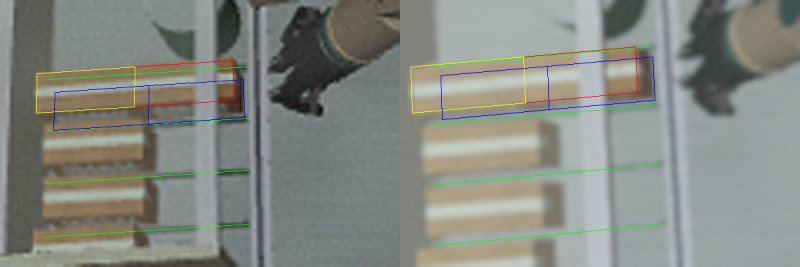

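>>> {"name": "servo_tool", "arguments": {"rows": [{"dx": 0.014,"dy": 0.01,"dz": -0.002,"wx": 0,"wy": 0,"wz": 0,"fingers": 1},{"dx": 0.011,"dy": 0.016,"dz": 0,"wx": 0,"wy": 0,"wz": 0,"fingers": 1},{"dx": 0.003,"dy": 0.004,"dz": 0,"wx": 0,"wy": 0,"wz": 0,"fingers": 1},{"dx": 0,"dy": 0,"dz": 0,"wx": 0,"wy": 0,"wz": 0,"fingers": 1}]}}

```text
clock: 19.6
eef_pos: [547.4, 266.6, 38.2]
tool_rot: [1.572, 0.963, 1.661]
force: [-0.5, 0.4, 0.0]
width: 0.3
```

>>> {"name": "servo_tool", "arguments": {"rows": [{"dx": 0.002,"dy": 0.003,"dz": 0,"wx": 0,"wy": 0,"wz": 0,"fingers": 1},{"dx": 0,"dy": 0,"dz": 0,"wx": 0,"wy": 0,"wz": 0,"fingers": 1}]}}

```text
clock: 19.85
eef_pos: [547.7, 268.2, 38.2]
tool_rot: [1.572, 0.963, 1.66]
force: [0.4, 0.0, -0.1]
width: 0.1
```

```bash
python3 - <<'E'
from h import *
p,R0,s=Rs(); print(s['clock'],p,s['force'].round(1),s['width'],incup(p))
E
```

```text
19.85 [547.66419563 268.18925648  38.19329424] [ 0.4  0.  -0.1] 0.10723800008361602 [  1.42955819 -36.20550186]
```

>>> {"name": "servo_tool", "arguments": {"rows": [{"dx": 0.002,"dy": 0.003,"dz": 0,"wx": 0,"wy": 0,"wz": 0,"fingers": 1},{"dx": 0,"dy": 0,"dz": 0,"wx": 0,"wy": 0,"wz": 0,"fingers": 1}]}}

```text
clock: 20.1
eef_pos: [547.4, 271.1, 38.3]
tool_rot: [1.572, 0.963, 1.66]
force: [-0.3, 0.6, -0.1]
width: -0.3
```

>>> {"name": "servo_tool", "arguments": {"rows": [{"dx": 0.002,"dy": 0.003,"dz": 0,"wx": 0,"wy": 0,"wz": 0,"fingers": 1},{"dx": 0,"dy": 0,"dz": 0,"wx": 0,"wy": 0,"wz": 0,"fingers": 1}]}}

```text
clock: 20.35
eef_pos: [547.6, 272.2, 38.1]
tool_rot: [1.572, 0.965, 1.658]
force: [-0.4, -5.0, 3.7]
width: 0.3
```

>>> {"name": "servo_tool", "arguments": {"rows": [{"dx": 0.001,"dy": 0.002,"dz": 0,"wx": 0,"wy": 0,"wz": 0,"fingers": 1},{"dx": 0,"dy": 0,"dz": 0,"wx": 0,"wy": 0,"wz": 0,"fingers": 1}]}}

```text
clock: 20.6
eef_pos: [547.8, 273.1, 38.1]
tool_rot: [1.571, 0.966, 1.657]
force: [0.0, -7.4, 4.2]
width: 0.3
```

```bash
python3 - <<'E'
from h import *
p,R0,s=Rs(); print(s['clock'],p,s['force'].round(1),s['width'],incup(p))
c=cupT(CUP,[[72,-36,0],[192,-36,0]])
ov2('ov9.png',rails()+boxseg(c[0,0],c[0,1],CUP[2],0)+boxseg(c[1,0],c[1,1],CUP[2],0,(0,255,255)),{'side':(100,180,220,260),'top':(95,180,215,260)},new=True)
E
```

```text
20.6 [547.80945619 273.09966007  38.09221888] [ 0.  -7.4  4.2] 0.27053511438904304 [  6.30749737 -36.78763021]
```

View pics/ov9.png

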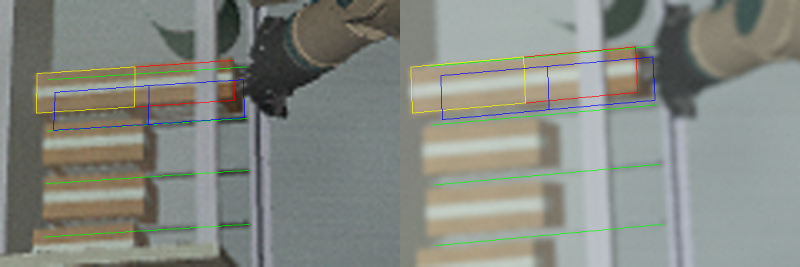

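>>> {"name": "servo_tool", "arguments": {"rows": [{"dx": -0.02,"dy": -0.03,"dz": 0,"wx": 0,"wy": 0,"wz": 0,"fingers": 1},{"dx": -0.045,"dy": -0.065,"dz": 0,"wx": 0,"wy": 0,"wz": 0,"fingers": 0},{"dx": -0.06,"dy": -0.02,"dz": 0,"wx": 0,"wy": 0,"wz": 0,"fingers": 0},{"dx": -0.06,"dy": -0.02,"dz": 0,"wx": 0,"wy": 0,"wz": 0,"fingers": 0},{"dx": -0.06,"dy": -0.03,"dz": 0,"wx": 0,"wy": 0,"wz": 0,"fingers": 0}]}}

```text
clock: 21.32
eef_pos: [565.1, 69.0, 120.0]
tool_rot: [1.571, 0.963, 1.66]
force: [0.6, 0.2, -0.6]
width: 72.4
```

```bash
python3 - <<'E'
from h import *
p,R0,s=Rs(); print(s['clock'],p,s['qpos'].round(2),s['force'].round(1),s['width'],incup(p))
overlay('ov10.png',[(600,-358,np.radians(29))],new=True,pad=20)
E
```

```text
21.325 [565.07006823  69.04271955 119.98667403] [ 0.56  0.87 -0.64  1.79 -0.19  0.72  0.32] [ 0.6  0.2 -0.6] 72.37470613411082 [-198.47577952  -35.80111626]
```

View pics/ov10.png

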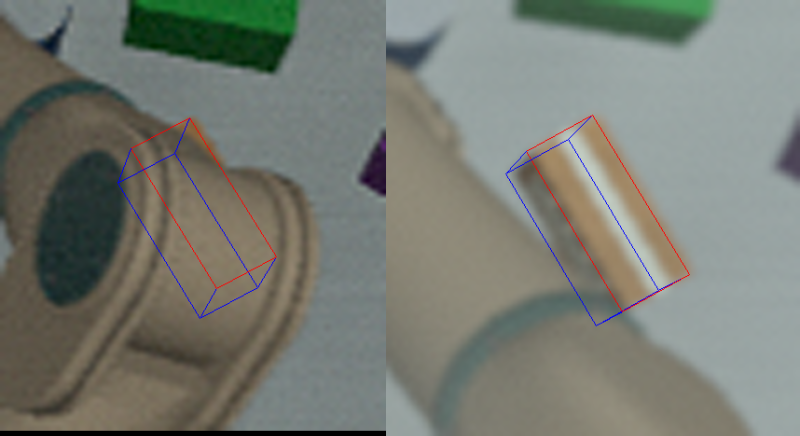

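```bash
python3 - <<'E'
from h import *
h=np.radians(28.5); T=np.radians(35)
q=plan([579.9,-370.5,150],Rdown(h-np.pi/2,T,h))
E
```

```text
{"dx":-0.03,"dy":-0.038,"dz":-0.002,"wx":0.755,"wy":-0.52,"wz":0.004,"fingers":0},{"dx":-0.03,"dy":-0.038,"dz":0.002,"wx":0.755,"wy":-0.52,"wz":0.004,"fingers":0},{"dx":-0.03,"dy":-0.037,"dz":0.007,"wx":0.755,"wy":-0.52,"wz":0.004,"fingers":0},{"dx":-0.029,"dy":-0.037,"dz":0.011,"wx":0.755,"wy":-0.52,"wz":0.004,"fingers":0},{"dx":-0.029,"dy":-0.036,"dz":0.016,"wx":0.755,"wy":-0.52,"wz":0.004,"fingers":0}
--
{"dx":-0.028,"dy":-0.034,"dz":0.02,"wx":0.755,"wy":-0.52,"wz":0.004,"fingers":0},{"dx":-0.026,"dy":-0.032,"dz":0.024,"wx":0.755,"wy":-0.52,"wz":0.004,"fingers":0},{"dx":-0.025,"dy":-0.03,"dz":0.028,"wx":0.755,"wy":-0.52,"wz":0.004,"fingers":0},{"dx":-0.024,"dy":-0.028,"dz":0.032,"wx":0.755,"wy":-0.52,"wz":0.004,"fingers":0},{"dx":-0.022,"dy":-0.025,"dz":0.035,"wx":0.755,"wy":-0.52,"wz":0.004,"fingers":0}
--
{"dx":-0.02,"dy":-0.022,"dz":0.038,"wx":0.755,"wy":-0.52,"wz":0.004,"fingers":0},{"dx":-0.018,"dy":-0.019,"dz":0.041,"wx":0.755,"wy":-0.52,"wz":0.004,"fingers":0},| n 12 dist 435.0 turn 66.0
```

>>> {"name": "servo_tool", "arguments": {"rows": [{"dx": -0.03,"dy": -0.038,"dz": -0.002,"wx": 0.755,"wy": -0.52,"wz": 0,"fingers": 0},{"dx": -0.03,"dy": -0.038,"dz": 0.002,"wx": 0.755,"wy": -0.52,"wz": 0,"fingers": 0},{"dx": -0.03,"dy": -0.037,"dz": 0.007,"wx": 0.755,"wy": -0.52,"wz": 0,"fingers": 0},{"dx": -0.029,"dy": -0.037,"dz": 0.011,"wx": 0.755,"wy": -0.52,"wz": 0,"fingers": 0},{"dx": -0.029,"dy": -0.036,"dz": 0.016,"wx": 0.755,"wy": -0.52,"wz": 0,"fingers": 0}]}}

```text
clock: 22.05
eef_pos: [571.8, -112.1, 130.0]
tool_rot: [1.577, 0.964, 1.181]
force: [0.3, 0.1, 1.2]
width: 85.4
```

>>> {"name": "servo_tool", "arguments": {"rows": [{"dx": -0.028,"dy": -0.034,"dz": 0.02,"wx": 0.755,"wy": -0.52,"wz": 0,"fingers": 0},{"dx": -0.026,"dy": -0.032,"dz": 0.024,"wx": 0.755,"wy": -0.52,"wz": 0,"fingers": 0},{"dx": -0.025,"dy": -0.03,"dz": 0.028,"wx": 0.755,"wy": -0.52,"wz": 0,"fingers": 0},{"dx": -0.024,"dy": -0.028,"dz": 0.032,"wx": 0.755,"wy": -0.52,"wz": 0,"fingers": 0},{"dx": -0.022,"dy": -0.025,"dz": 0.035,"wx": 0.755,"wy": -0.52,"wz": 0,"fingers": 0}]}}

```text
clock: 22.68
eef_pos: [579.0, -293.5, 143.2]
tool_rot: [1.579, 0.966, 0.7]
force: [1.3, -0.8, -0.4]
width: 85.6
```

>>> {"name": "servo_tool", "arguments": {"rows": [{"dx": -0.02,"dy": -0.022,"dz": 0.038,"wx": 0.755,"wy": -0.52,"wz": 0,"fingers": 0},{"dx": -0.018,"dy": -0.019,"dz": 0.041,"wx": 0.755,"wy": -0.52,"wz": 0,"fingers": 0},{"dx": 0,"dy": 0,"dz": 0,"wx": 0,"wy": 0,"wz": 0,"fingers": 0}]}}

```text
clock: 23.05
eef_pos: [581.1, -368.4, 149.0]
tool_rot: [1.575, 0.968, 0.503]
force: [0.2, 0.5, 0.1]
width: 85.6
```

```bash
python3 - <<'E'
from h import *
p,R0,s=Rs(); print(s['clock'],p,s['qpos'].round(2),s['force'].round(1),s['width'])
overlay('ov11.png',[(601,-359,np.radians(28.5))],new=True,pad=16)
h=np.radians(28.5); T=np.radians(35)
q=plan([579.9,-370.5,40],Rdown(h-np.pi/2,T,h),n=3)
E
```

```text
23.05 [ 581.13501196 -368.37664976  148.95959282] [ 1.09  0.8  -0.47  1.72 -0.49  0.54  0.11] [0.2 0.5 0.1] 85.64148757266848
{"dx":0.039,"dy":-0.029,"dz":0.002,"wx":0.015,"wy":-0.031,"wz":0.02,"fingers":0},{"dx":0.039,"dy":-0.029,"dz":0.002,"wx":0.015,"wy":-0.031,"wz":0.02,"fingers":0},{"dx":0.038,"dy":-0.03,"dz":0.002,"wx":0.015,"wy":-0.031,"wz":0.02,"fingers":0},| n 3 dist 109.0 turn 1.0
```

View pics/ov11.png

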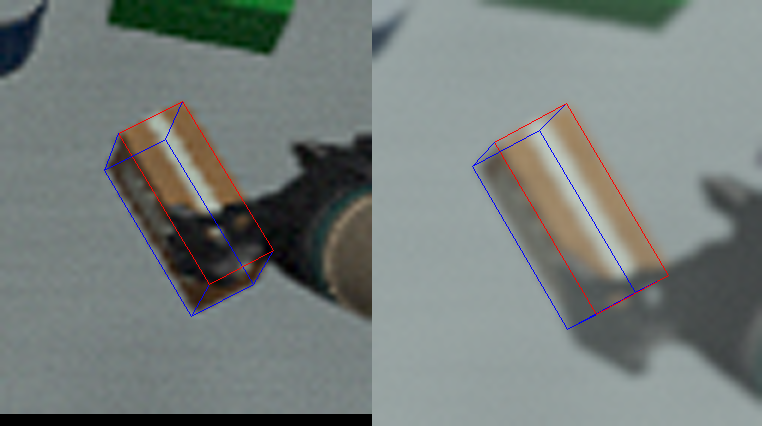

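The fit on carton A is very good, so I'll descend and grasp it.

>>> {"name": "servo_tool", "arguments": {"rows": [{"dx": 0.039,"dy": -0.029,"dz": 0.002,"wx": 0.015,"wy": -0.03,"wz": 0.02,"fingers": 0},{"dx": 0.039,"dy": -0.029,"dz": 0.002,"wx": 0.015,"wy": -0.03,"wz": 0.02,"fingers": 0},{"dx": 0.038,"dy": -0.03,"dz": 0.002,"wx": 0.015,"wy": -0.03,"wz": 0.02,"fingers": 0},{"dx": 0,"dy": 0,"dz": 0,"wx": 0,"wy": 0,"wz": 0,"fingers": 0},{"dx": 0,"dy": 0,"dz": 0,"wx": 0,"wy": 0,"wz": 0,"fingers": 1}]}}

```text
clock: 23.78
eef_pos: [580.8, -369.4, 41.3]
tool_rot: [1.569, 0.959, 0.497]
force: [0.6, -0.2, 0.2]
width: 69.9
```

>>> {"name": "servo_tool", "arguments": {"rows": [{"dx": 0,"dy": 0,"dz": 0,"wx": 0,"wy": 0,"wz": 0,"fingers": 1},{"dx": 0,"dy": 0,"dz": 0,"wx": 0,"wy": 0,"wz": 0,"fingers": 1},{"dx": 0,"dy": 0,"dz": 0,"wx": 0,"wy": 0,"wz": 0,"fingers": 1},{"dx": 0,"dy": 0,"dz": 0,"wx": 0,"wy": 0,"wz": 0,"fingers": 1}]}}

```text
clock: 24.28
eef_pos: [581.1, -371.2, 42.2]
tool_rot: [1.564, 0.959, 0.491]
force: [-0.2, -1.4, 6.1]
width: 49.3
```

```bash
python3 - <<'E'
import h as H; H.FG=1
from h import *
p,R,s=Rs(); print(s['clock'],p,s['qpos'].round(2),s['force'].round(1),s['width'])
hc=CUP[2];T=np.radians(35)
q=plan(p+[0,0,45],R,n=2)
q=plan(cupT(CUP,[-124,97,85])[0],Rdown(hc-np.pi/2,T,hc),cur=q)
print(q[0])
E
```

```text
24.275 [ 581.06714903 -371.18722222   42.21152657] [ 1.12  0.99 -0.52  1.75 -0.49  0.36  0.22] [-0.2 -1.4  6.1] 49.31871663987155
{"dx":-0.025,"dy":0.017,"dz":0,"wx":0,"wy":0,"wz":0,"fingers":1},{"dx":-0.024,"dy":0.017,"dz":0,"wx":0,"wy":0,"wz":0,"fingers":1},| n 2 dist 45.0 turn 0.0
{"dx":0.007,"dy":0.009,"dz":-0.057,"wx":-0.756,"wy":0.534,"wz":0.001,"fingers":1},{"dx":0.01,"dy":0.014,"dz":-0.056,"wx":-0.756,"wy":0.534,"wz":0.001,"fingers":1},{"dx":0.013,"dy":0.018,"dz":-0.054,"wx":-0.756,"wy":0.534,"wz":0.001,"fingers":1},{"dx":0.016,"dy":0.022,"dz":-0.052,"wx":-0.756,"wy":0.534,"wz":0.001,"fingers":1},{"dx":0.019,"dy":0.026,"dz":-0.049,"wx":-0.756,"wy":0.534,"wz":0.001,"fingers":1}
--
{"dx":0.021,"dy":0.03,"dz":-0.045,"wx":-0.756,"wy":0.534,"wz":0.001,"fingers":1},{"dx":0.024,"dy":0.034,"dz":-0.042,"wx":-0.756,"wy":0.534,"wz":0.001,"fingers":1},{"dx":0.026,"dy":0.037,"dz":-0.037,"wx":-0.756,"wy":0.534,"wz":0.001,"fingers":1},{"dx":0.028,"dy":0.039,"dz":-0.033,"wx":-0.756,"wy":0.534,"wz":0.001,"fingers":1},{"dx":0.03,"dy":0.042,"dz":-0.028,"wx":-0.756,"wy":0.534,"wz":0.001,"fingers":1}
--
{"dx":0.031,"dy":0.044,"dz":-0.023,"wx":-0.756,"wy":0.534,"wz":0.001,"fingers":1},{"dx":0.032,"dy":0.046,"dz":-0.018,"wx":-0.756,"wy":0.534,"wz":0.001,"fingers":1},| n 12 dist 526.0 turn 67.0
[426.13213934 131.42241235  85.02069045]
```

```bash
python3 - <<'E'
import h as H; H.FG=1
from h import *
p,R,s=Rs()
hc=CUP[2];T=np.radians(35)
q=plan(p+[0,0,45],R,n=2)
q=plan(cupT(CUP,[-124,32,85])[0],Rdown(hc-np.pi/2,T,hc),cur=q)
print(q[0])
E
```

```text
{"dx":-0.025,"dy":0.017,"dz":0,"wx":0,"wy":0,"wz":0,"fingers":1},{"dx":-0.024,"dy":0.017,"dz":0,"wx":0,"wy":0,"wz":0,"fingers":1},| n 2 dist 45.0 turn 0.0
{"dx":0.01,"dy":0.015,"dz":-0.054,"wx":-0.756,"wy":0.534,"wz":0.001,"fingers":1},{"dx":0.013,"dy":0.019,"dz":-0.052,"wx":-0.756,"wy":0.534,"wz":0.001,"fingers":1},{"dx":0.016,"dy":0.023,"dz":-0.05,"wx":-0.756,"wy":0.534,"wz":0.001,"fingers":1},{"dx":0.019,"dy":0.027,"dz":-0.047,"wx":-0.756,"wy":0.534,"wz":0.001,"fingers":1},{"dx":0.022,"dy":0.03,"dz":-0.044,"wx":-0.756,"wy":0.534,"wz":0.001,"fingers":1}
--
{"dx":0.024,"dy":0.034,"dz":-0.04,"wx":-0.756,"wy":0.534,"wz":0.001,"fingers":1},{"dx":0.026,"dy":0.037,"dz":-0.036,"wx":-0.756,"wy":0.534,"wz":0.001,"fingers":1},{"dx":0.028,"dy":0.04,"dz":-0.031,"wx":-0.756,"wy":0.534,"wz":0.001,"fingers":1},{"dx":0.029,"dy":0.042,"dz":-0.026,"wx":-0.756,"wy":0.534,"wz":0.001,"fingers":1},{"dx":0.031,"dy":0.044,"dz":-0.021,"wx":-0.756,"wy":0.534,"wz":0.001,"fingers":1}
--
{"dx":0.032,"dy":0.045,"dz":-0.016,"wx":-0.756,"wy":0.534,"wz":0.001,"fingers":1},{"dx":0.033,"dy":0.046,"dz":-0.01,"wx":-0.756,"wy":0.534,"wz":0.001,"fingers":1},| n 12 dist 516.0 turn 67.0
[490.88272195 137.1740429   84.99930081]
```

>>> {"name": "servo_tool", "arguments": {"rows": [{"dx": -0.025,"dy": 0.017,"dz": 0,"wx": 0,"wy": 0,"wz": 0,"fingers": 1},{"dx": -0.024,"dy": 0.017,"dz": 0,"wx": 0,"wy": 0,"wz": 0,"fingers": 1},{"dx": 0.01,"dy": 0.015,"dz": -0.054,"wx": -0.756,"wy": 0.534,"wz": 0,"fingers": 1},{"dx": 0.013,"dy": 0.019,"dz": -0.052,"wx": -0.756,"wy": 0.534,"wz": 0,"fingers": 1},{"dx": 0.016,"dy": 0.023,"dz": -0.05,"wx": -0.756,"wy": 0.534,"wz": 0,"fingers": 1}]}}

```text
clock: 24.9
eef_pos: [555.7, -243.0, 85.0]
tool_rot: [1.572, 0.962, 0.792]
force: [0.5, 0.4, -3.2]
width: 49.2
```

>>> {"name": "servo_tool", "arguments": {"rows": [{"dx": 0.019,"dy": 0.027,"dz": -0.047,"wx": -0.756,"wy": 0.534,"wz": 0,"fingers": 1},{"dx": 0.022,"dy": 0.03,"dz": -0.044,"wx": -0.756,"wy": 0.534,"wz": 0,"fingers": 1},{"dx": 0.024,"dy": 0.034,"dz": -0.04,"wx": -0.756,"wy": 0.534,"wz": 0,"fingers": 1},{"dx": 0.026,"dy": 0.037,"dz": -0.036,"wx": -0.756,"wy": 0.534,"wz": 0,"fingers": 1},{"dx": 0.028,"dy": 0.04,"dz": -0.031,"wx": -0.756,"wy": 0.534,"wz": 0,"fingers": 1}]}}

```text
clock: 25.52
eef_pos: [518.1, -30.4, 84.4]
tool_rot: [1.575, 0.961, 1.279]
force: [-0.1, 0.4, -3.0]
width: 49.2
```

>>> {"name": "servo_tool", "arguments": {"rows": [{"dx": 0.029,"dy": 0.042,"dz": -0.026,"wx": -0.756,"wy": 0.534,"wz": 0,"fingers": 1},{"dx": 0.031,"dy": 0.044,"dz": -0.021,"wx": -0.756,"wy": 0.534,"wz": 0,"fingers": 1},{"dx": 0.032,"dy": 0.045,"dz": -0.016,"wx": -0.756,"wy": 0.534,"wz": 0,"fingers": 1},{"dx": 0.03,"dy": 0.042,"dz": -0.01,"wx": -0.756,"wy": 0.534,"wz": 0,"fingers": 1},{"dx": 0,"dy": 0,"dz": 0,"wx": 0,"wy": 0,"wz": 0,"fingers": 1}]}}

```text
clock: 26.15
eef_pos: [488.1, 139.0, 85.1]
tool_rot: [1.576, 0.957, 1.672]
force: [0.5, -1.0, -3.9]
width: 49.1
```

```bash
python3 - <<'E'
import h as H; H.FG=1
from h import *
p,R0,s=Rs(); print(s['clock'],p,s['qpos'].round(2),s['force'].round(1),s['width'],incup(p))
hc=CUP[2];T=np.radians(35);R=Rdown(hc-np.pi/2,T,hc)
q=plan(cupT(CUP,[-124,31.5,43.5])[0],R,n=3)
q=plan(cupT(CUP,[-38,31.5,43.5])[0],R,n=4,cur=q)
c=p+23.1*np.array([R0[0,0],R0[1,0],0])/np.hypot(R0[0,0],R0[1,0]); yaw=np.arctan2(R0[1,0],R0[0,0])
ov2('ov12.png',rails()+boxseg(c[0],c[1],yaw,43),{'side':(100,180,220,260),'top':(95,180,215,260)},new=True)
E
```

```text
26.15 [488.08655752 139.00197703  85.14153338] [ 0.5   0.88 -0.68  2.03 -0.26  0.44  0.34] [ 0.5 -1.  -3.9] 49.06203685743457 [-121.93657261   34.64395762]
{"dx":0.015,"dy":-0.011,"dz":0.001,"wx":0.016,"wy":-0.022,"wz":-0.01,"fingers":1},{"dx":0.015,"dy":-0.011,"dz":0.002,"wx":0.016,"wy":-0.022,"wz":-0.01,"fingers":1},{"dx":0.015,"dy":-0.011,"dz":0.001,"wx":0.015,"wy":-0.022,"wz":-0.01,"fingers":1},| n 3 dist 42.0 turn 1.0
{"dx":0.016,"dy":0.024,"dz":-0,"wx":0,"wy":0,"wz":0,"fingers":1},{"dx":0.016,"dy":0.024,"dz":-0,"wx":0,"wy":0,"wz":0,"fingers":1},{"dx":0.016,"dy":0.024,"dz":-0,"wx":0,"wy":0,"wz":0,"fingers":1},{"dx":0.016,"dy":0.023,"dz":-0,"wx":0,"wy":0,"wz":0,"fingers":1},| n 4 dist 86.0 turn 0.0
```

View pics/ov12.png

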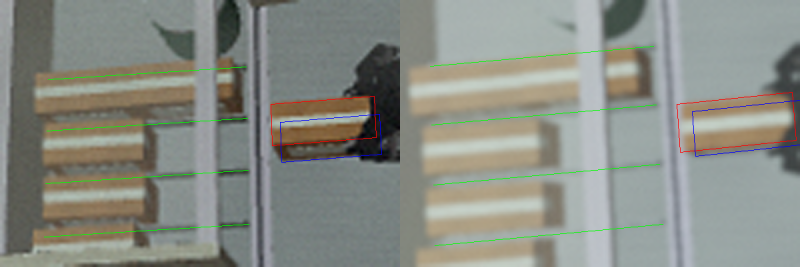

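>>> {"name": "servo_tool", "arguments": {"rows": [{"dx": 0.015,"dy": -0.011,"dz": 0.001,"wx": 0.016,"wy": -0.02,"wz": 0,"fingers": 1},{"dx": 0.015,"dy": -0.011,"dz": 0.002,"wx": 0.016,"wy": -0.02,"wz": 0,"fingers": 1},{"dx": 0.014,"dy": -0.011,"dz": 0.001,"wx": 0.016,"wy": -0.02,"wz": 0,"fingers": 1},{"dx": 0,"dy": 0,"dz": 0,"wx": 0,"wy": 0,"wz": 0,"fingers": 1}]}}

```text
clock: 26.75
eef_pos: [491.8, 133.6, 41.9]
tool_rot: [1.576, 0.958, 1.656]
force: [-0.6, 0.6, -3.8]
width: 49.4
```

>>> {"name": "servo_tool", "arguments": {"rows": [{"dx": 0.016,"dy": 0.024,"dz": 0,"wx": 0,"wy": 0,"wz": 0,"fingers": 1},{"dx": 0.016,"dy": 0.024,"dz": 0,"wx": 0,"wy": 0,"wz": 0,"fingers": 1},{"dx": 0.016,"dy": 0.024,"dz": 0,"wx": 0,"wy": 0,"wz": 0,"fingers": 1},{"dx": 0.016,"dy": 0.024,"dz": 0,"wx": 0,"wy": 0,"wz": 0,"fingers": 1},{"dx": 0,"dy": 0,"dz": 0,"wx": 0,"wy": 0,"wz": 0,"fingers": 1}]}}

```text
clock: 27.38
eef_pos: [483.7, 222.5, 45.1]
tool_rot: [1.575, 0.957, 1.66]
force: [0.9, -0.2, -3.3]
width: 49.4
```

```bash
python3 - <<'E'
import h as H; H.FG=1
from h import *
p,R0,s=Rs(); print(s['clock'],p,s['qpos'].round(2),s['force'].round(1),s['width'],incup(p))
hc=CUP[2];T=np.radians(35);R=Rdown(hc-np.pi/2,T,hc)
q=plan(cupT(CUP,[-18,31,42.3])[0],R,n=2)
c=p+23.1*np.array([R0[0,0],R0[1,0],0])/np.hypot(R0[0,0],R0[1,0]); yaw=np.arctan2(R0[1,0],R0[0,0])
ov2('ov13.png',rails()+boxseg(c[0],c[1],yaw,0),{'side':(100,180,220,260),'top':(95,180,215,260)},new=True)
E
```

```text
27.375 [483.67654868 222.53279052  45.12173026] [ 0.34  0.96 -0.68  2.06 -0.32  0.25  0.3 ] [ 0.9 -0.2 -3.3] 49.42064229245722 [-38.345011    31.59505487]
{"dx":0.009,"dy":0.01,"dz":0,"wx":-0.022,"wy":0.001,"wz":-0.016,"fingers":1},{"dx":0.009,"dy":0.01,"dz":0,"wx":-0.022,"wy":0.001,"wz":-0.015,"fingers":1},| n 2 dist 21.0 turn 0.0
```

View pics/ov13.png

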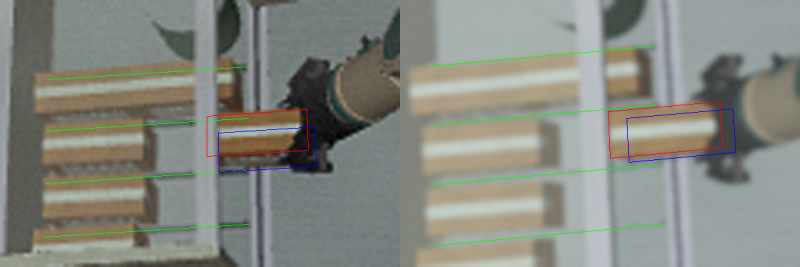

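>>> {"name": "servo_tool", "arguments": {"rows": [{"dx": 0.006,"dy": 0.003,"dz": 0,"wx": 0,"wy": 0,"wz": 0,"fingers": 1},{"dx": 0,"dy": 0,"dz": 0,"wx": 0,"wy": 0,"wz": 0,"fingers": 1},{"dx": 0,"dy": 0,"dz": 0,"wx": 0,"wy": 0,"wz": 0,"fingers": 0},{"dx": 0,"dy": 0,"dz": 0,"wx": 0,"wy": 0,"wz": 0,"fingers": 0},{"dx": 0,"dy": 0,"dz": 0,"wx": 0,"wy": 0,"wz": 0,"fingers": 0}]}}

```text
clock: 28.1
eef_pos: [484.8, 224.9, 43.0]
tool_rot: [1.573, 0.958, 1.655]
force: [0.6, 0.8, 0.2]
width: 85.4
```

>>> {"name": "servo_tool", "arguments": {"rows": [{"dx": -0.02,"dy": -0.03,"dz": 0,"wx": 0,"wy": 0,"wz": 0,"fingers": 0},{"dx": -0.025,"dy": -0.036,"dz": 0,"wx": 0,"wy": 0,"wz": 0,"fingers": 0},{"dx": -0.02,"dy": -0.03,"dz": 0,"wx": 0,"wy": 0,"wz": 0,"fingers": 0},{"dx": 0,"dy": 0,"dz": 0,"wx": 0,"wy": 0,"wz": 0,"fingers": 1},{"dx": 0,"dy": 0,"dz": 0,"wx": 0,"wy": 0,"wz": 0,"fingers": 1}]}}

```text
clock: 28.72
eef_pos: [491.5, 139.2, 41.6]
tool_rot: [1.574, 0.957, 1.656]
force: [-0.5, 0.5, 0.0]
width: 51.7
```

```bash
python3 - <<'E'
import h as H; H.FG=1
from h import *
p,R0,s=Rs(); print(s['clock'],p,s['qpos'].round(2),s['force'].round(1),s['width'],incup(p))
hc=CUP[2];T=np.radians(28);R=Rdown(hc-np.pi/2,T,hc)
q=plan(cupT(CUP,[-95,30.5,38])[0],R,n=2)
q=plan(cupT(CUP,[-5,30.5,38])[0],R,n=5,cur=q)
c=cupT(CUP,[-12,31.5,0])[0]
ov2('ov14.png',rails()+boxseg(c[0],c[1],CUP[2],0),{'side':(100,180,220,260),'top':(95,180,215,260)},new=True)
E
```

```text
28.725 [491.45420825 139.17707069  41.63463792] [ 0.48  0.96 -0.64  2.04 -0.27  0.36  0.39] [-0.5  0.5  0. ] 51.722820532246715 [-122.06218369   31.2740984 ]
{"dx":0.012,"dy":0.013,"dz":0,"wx":-0.03,"wy":0.009,"wz":-0.596,"fingers":1},{"dx":0.012,"dy":0.014,"dz":0,"wx":-0.03,"wy":0.009,"wz":-0.597,"fingers":1},| n 2 dist 27.0 turn 7.0
{"dx":0.011,"dy":0.021,"dz":-0,"wx":0,"wy":-0,"wz":0,"fingers":1},{"dx":0.011,"dy":0.021,"dz":-0,"wx":0,"wy":-0,"wz":0,"fingers":1},{"dx":0.011,"dy":0.021,"dz":-0,"wx":0,"wy":-0,"wz":0,"fingers":1},{"dx":0.011,"dy":0.021,"dz":-0,"wx":0,"wy":-0,"wz":0,"fingers":1},{"dx":0.011,"dy":0.021,"dz":-0,"wx":0,"wy":-0,"wz":0,"fingers":1}
--
| n 5 dist 90.0 turn 0.0
```

View pics/ov14.png

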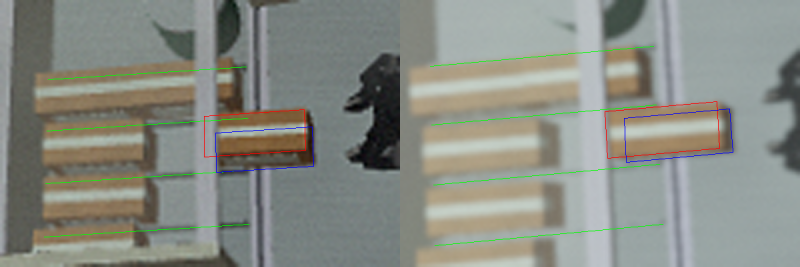

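>>> {"name": "servo_tool", "arguments": {"rows": [{"dx": 0,"dy": 0,"dz": 0,"wx": 0,"wy": 0,"wz": -0.6,"fingers": 1},{"dx": 0,"dy": 0,"dz": 0,"wx": 0,"wy": 0,"wz": -0.6,"fingers": 1},{"dx": 0,"dy": 0,"dz": 0,"wx": 0,"wy": 0,"wz": 0,"fingers": 1},{"dx": 0.012,"dy": 0.014,"dz": 0,"wx": 0,"wy": 0,"wz": 0,"fingers": 1},{"dx": 0.012,"dy": 0.014,"dz": 0,"wx": 0,"wy": 0,"wz": 0,"fingers": 1}]}}

```text
clock: 29.45
eef_pos: [489.1, 165.8, 34.6]
tool_rot: [1.577, 1.083, 1.657]
force: [0.3, 0.7, 1.1]
width: 0.2
```

>>> {"name": "servo_tool", "arguments": {"rows": [{"dx": 0.011,"dy": 0.021,"dz": 0,"wx": 0,"wy": 0,"wz": 0,"fingers": 1},{"dx": 0.011,"dy": 0.021,"dz": 0,"wx": 0,"wy": 0,"wz": 0,"fingers": 1},{"dx": 0.011,"dy": 0.021,"dz": 0,"wx": 0,"wy": 0,"wz": 0,"fingers": 1}]}}

```text
clock: 29.82
eef_pos: [484.9, 219.3, 35.1]
tool_rot: [1.575, 1.084, 1.656]
force: [-0.0, -1.5, -0.4]
width: 0.1
```

```bash
python3 - <<'E'
import h as H; H.FG=1
from h import *
p,R0,s=Rs(); print(s['clock'],p,s['qpos'].round(2),s['force'].round(1),s['width'],incup(p))
hc=CUP[2];T=np.radians(28);R=Rdown(hc-np.pi/2,T,hc)
q=plan(cupT(CUP,[-4,30.5,38])[0],R,n=3)
ov2('ov15.png',rails(),{'side':(100,180,220,260),'top':(95,180,215,260)},new=True)
E
```

```text
29.825 [484.86771195 219.26763292  35.11851913] [ 0.18  0.88 -0.53  2.07 -0.37  0.24  0.27] [-0.  -1.5 -0.4] 0.08512728033387212 [-41.70330158  30.6995056 ]
{"dx":0.007,"dy":0.015,"dz":-0,"wx":-0.024,"wy":0.005,"wz":0.006,"fingers":1},{"dx":0.007,"dy":0.015,"dz":-0,"wx":-0.024,"wy":0.005,"wz":0.006,"fingers":1},{"dx":0.007,"dy":0.015,"dz":0,"wx":-0.024,"wy":0.005,"wz":0.006,"fingers":1},| n 3 dist 38.0 turn 0.0
```

View pics/ov15.png

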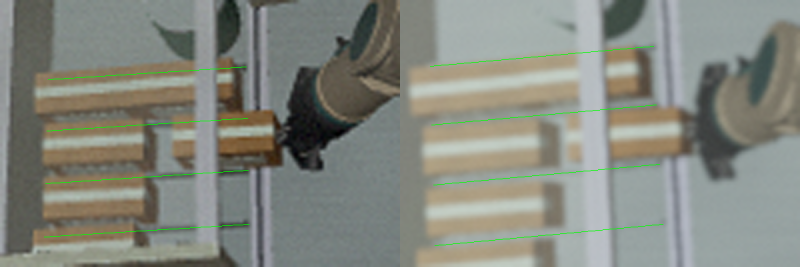

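>>> {"name": "servo_tool", "arguments": {"rows": [{"dx": 0.009,"dy": 0.015,"dz": 0,"wx": 0,"wy": 0,"wz": 0,"fingers": 1},{"dx": 0.008,"dy": 0.015,"dz": 0,"wx": 0,"wy": 0,"wz": 0,"fingers": 1},{"dx": 0.008,"dy": 0.015,"dz": 0,"wx": 0,"wy": 0,"wz": 0,"fingers": 1}]}}

```text
clock: 30.3
eef_pos: [482.9, 255.5, 34.4]
tool_rot: [1.572, 1.086, 1.651]
force: [0.7, -8.8, 5.1]
width: 0.1
```

>>> {"name": "servo_tool", "arguments": {"rows": [{"dx": 0,"dy": 0,"dz": 0,"wx": 0,"wy": 0,"wz": 0,"fingers": 1}]}}

```text
clock: 30.42
eef_pos: [481.9, 257.2, 34.7]
tool_rot: [1.574, 1.084, 1.656]
force: [0.6, -1.3, -0.1]
width: 0.1
```

```bash
python3 - <<'E'
import h as H; H.FG=1
from h import *
p,R0,s=Rs(); print(s['clock'],p,s['qpos'].round(2),s['force'].round(1),s['width'],incup(p))
ov2('ov16.png',rails(),{'side':(100,180,220,260),'top':(95,180,215,260)},new=True)
E
```

```text
30.425 [481.85383564 257.17253618  34.74809354] [ 0.05  0.87 -0.45  2.06 -0.65  0.23  0.48] [ 0.6 -1.3 -0.1] 0.05163755464103934 [-3.68061616 30.3246246 ]
```

View pics/ov16.png

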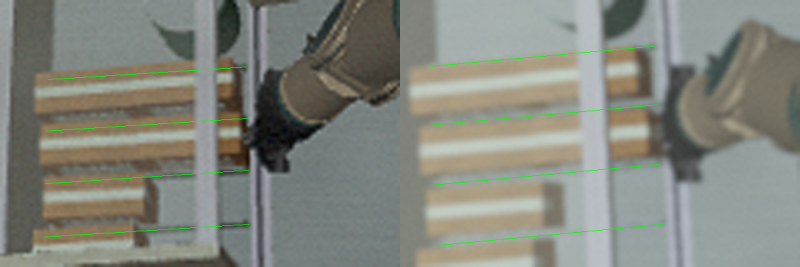

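>>> {"name": "servo_tool", "arguments": {"rows": [{"dx": 0.002,"dy": 0.003,"dz": 0,"wx": 0,"wy": 0,"wz": 0,"fingers": 1},{"dx": 0,"dy": 0,"dz": 0,"wx": 0,"wy": 0,"wz": 0,"fingers": 1}]}}

```text
clock: 30.78
eef_pos: [482.0, 258.0, 34.1]
tool_rot: [1.575, 1.085, 1.654]
force: [-0.5, -4.7, 3.2]
width: 0.0
```

>>> {"name": "servo_tool", "arguments": {"rows": [{"dx": 0.002,"dy": 0.003,"dz": 0,"wx": 0,"wy": 0,"wz": 0,"fingers": 1},{"dx": 0,"dy": 0,"dz": 0,"wx": 0,"wy": 0,"wz": 0,"fingers": 1}]}}

```text
clock: 31.02
eef_pos: [482.6, 259.7, 33.7]
tool_rot: [1.572, 1.086, 1.651]
force: [0.0, -7.5, 4.9]
width: -0.0
```

```bash
python3 - <<'E'
from h import *
p,R0,s=Rs(); print(s['clock'],p,s['qpos'].round(2),s['force'].round(1),s['width'],incup(p))
E
```

```text
31.025 [482.55557176 259.71714192  33.72749099] [ 0.04  0.87 -0.44  2.06 -0.69  0.23  0.5 ] [ 0.  -7.5  4.9] -0.04385664641348872 [-1.20864226 29.39899133]
```

>>> {"name": "servo_tool", "arguments": {"rows": [{"dx": 0.002,"dy": 0.003,"dz": 0,"wx": 0,"wy": 0,"wz": 0,"fingers": 1},{"dx": 0,"dy": 0,"dz": 0,"wx": 0,"wy": 0,"wz": 0,"fingers": 1}]}}

```text
clock: 31.28
eef_pos: [482.8, 262.2, 33.4]
tool_rot: [1.571, 1.087, 1.649]
force: [0.2, -7.9, 5.7]
width: 0.1
```

>>> {"name": "servo_tool", "arguments": {"rows": [{"dx": 0.002,"dy": 0.003,"dz": 0,"wx": 0,"wy": 0,"wz": 0,"fingers": 1},{"dx": 0,"dy": 0,"dz": 0,"wx": 0,"wy": 0,"wz": 0,"fingers": 1}]}}

```text
clock: 31.52
eef_pos: [482.9, 264.9, 33.2]
tool_rot: [1.57, 1.087, 1.648]
force: [0.5, -7.3, 5.4]
width: 0.1
```

```bash
python3 - <<'E'
from h import *
p,R0,s=Rs(); print(s['clock'],p,s['qpos'].round(2),s['force'].round(1),s['width'],incup(p))
c=cupT(CUP,[[72,31,0],[192,31,0]])
ov2('ov17.png',boxseg(c[0,0],c[0,1],CUP[2],0)+boxseg(c[1,0],c[1,1],CUP[2],0,(0,255,255)),{'side':(100,180,220,260),'top':(95,180,215,260)},new=True)
E
```

```text
31.525 [482.86705243 264.86602022  33.16671022] [ 0.02  0.87 -0.43  2.06 -0.72  0.23  0.53] [ 0.5 -7.3  5.4] 0.0789087566487043 [ 3.89201567 28.63005913]
```

View pics/ov17.png

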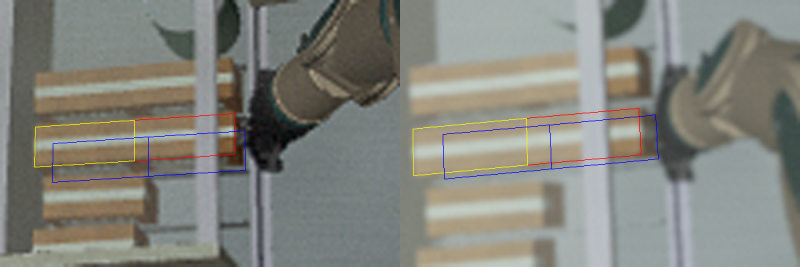

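>>> {"name": "servo_tool", "arguments": {"rows": [{"dx": -0.01,"dy": -0.02,"dz": 0,"wx": 0,"wy": 0,"wz": 0,"fingers": 1},{"dx": -0.03,"dy": -0.06,"dz": 0,"wx": 0,"wy": 0,"wz": 0,"fingers": 0},{"dx": -0.06,"dy": -0.04,"dz": 0,"wx": 0,"wy": 0,"wz": 0,"fingers": 0},{"dx": -0.07,"dy": -0.03,"dz": 0,"wx": 0,"wy": 0,"wz": 0,"fingers": 0},{"dx": -0.07,"dy": -0.03,"dz": 0,"wx": 0,"wy": 0,"wz": 0,"fingers": 0}]}}

```text
clock: 32.25
eef_pos: [497.2, 62.6, 130.2]
tool_rot: [1.577, 1.083, 1.658]
force: [1.8, 1.1, -0.2]
width: 72.5
```

```bash
python3 - <<'E'
from h import *
p,R0,s=Rs(); print(s['clock'],p,s['qpos'].round(2),s['force'].round(1),s['width'],incup(p))
snap('side','s18.png');snap('top','t18.png')
a=np.load('pics/side.npy')[:,:,::-1][175:260,85:195];b=np.load('pics/top.npy')[:,:,::-1][175:260,85:195]
cv2.imwrite('pics/c18.png',np.vstack([cv2.resize(q,None,fx=3.5,fy=3.5,interpolation=cv2.INTER_CUBIC) for q in(a,b)]))
plan([600,-60,330],Rdown(np.radians(45)))
E
```

```text
32.25 [497.22493719  62.60822149 130.24743967] [ 0.32  0.67 -0.27  1.99 -0.52  0.66  0.62] [ 1.8  1.1 -0.2] 72.45421312906332 [-198.84068217   32.3474818 ]
{"dx":-0.035,"dy":-0.003,"dz":0.014,"wx":-0.74,"wy":0.186,"wz":-0.487,"fingers":0},{"dx":-0.035,"dy":-0.006,"dz":0.012,"wx":-0.74,"wy":0.186,"wz":-0.487,"fingers":0},{"dx":-0.034,"dy":-0.008,"dz":0.011,"wx":-0.74,"wy":0.186,"wz":-0.487,"fingers":0},{"dx":-0.034,"dy":-0.011,"dz":0.01,"wx":-0.74,"wy":0.186,"wz":-0.487,"fingers":0},{"dx":-0.034,"dy":-0.013,"dz":0.008,"wx":-0.74,"wy":0.186,"wz":-0.487,"fingers":0}
--
{"dx":-0.033,"dy":-0.016,"dz":0.006,"wx":-0.74,"wy":0.186,"wz":-0.487,"fingers":0},{"dx":-0.032,"dy":-0.018,"dz":0.005,"wx":-0.74,"wy":0.186,"wz":-0.487,"fingers":0},{"dx":-0.032,"dy":-0.02,"dz":0.002,"wx":-0.74,"wy":0.186,"wz":-0.487,"fingers":0},{"dx":-0.03,"dy":-0.021,"dz":0,"wx":-0.74,"wy":0.186,"wz":-0.487,"fingers":0},| n 9 dist 251.0 turn 49.0
```

View pics/c18.png

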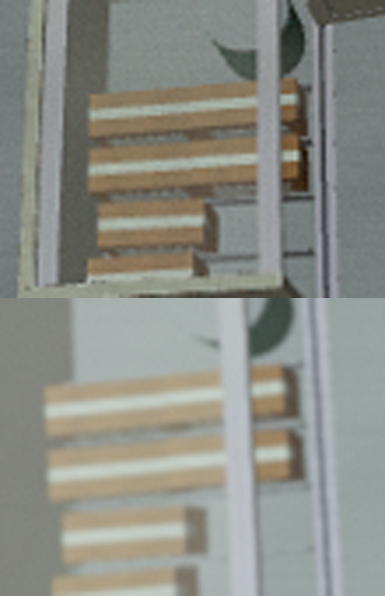

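View pics/s18.png

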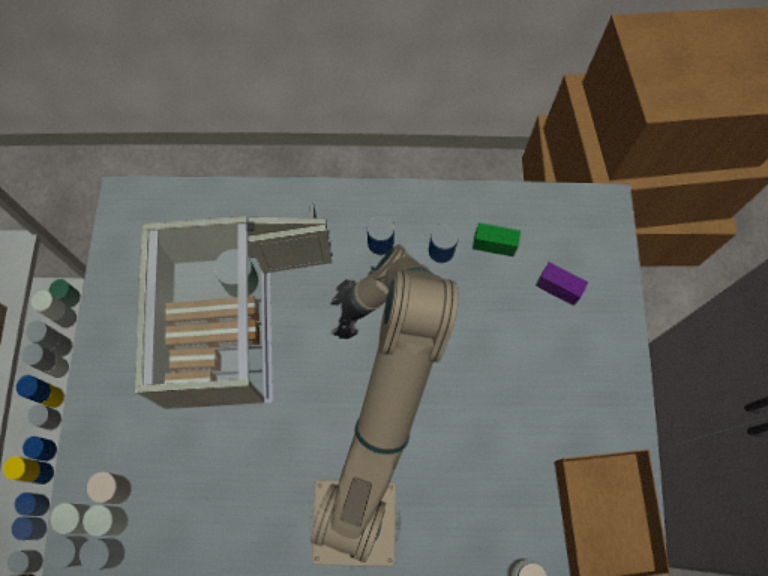

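```bash
python3 - <<'E'
from h import *
im=np.load('pics/side.npy')[:,:,::-1]; a=im[120:190,165:235]; t=np.load('pics/top.npy')[:,:,::-1][105:175,150:220]
cv2.imwrite('pics/c19.png',np.hstack([cv2.resize(q,None,fx=5.5,fy=5.5,interpolation=cv2.INTER_CUBIC) for q in(a,t)]))
for a in(1.44,1.48,1.52):
    print(a,[((proj(n,[handle(a,228),handle(a,118)])-o+.5)*5.5).round() for n,o in(('side',[165,120]),('top',[150,105]))])
q=plan([700,0,330],Rdown(np.radians(60)))
h=handle(1.48,300); print(h)
q=plan(h,Rdown(np.radians(90)),cur=q)
E
```

```text
1.44 [array([[243., 106.],
       [257., 172.]]), array([[303., 135.],
       [329., 192.]])]
1.48 [array([[241.,  98.],
       [254., 164.]]), array([[300., 124.],
       [326., 182.]])]
1.52 [array([[238.,  90.],
       [251., 156.]]), array([[296., 114.],
       [323., 173.]])]
{"dx":-0.025,"dy":0.003,"dz":0.024,"wx":-0.828,"wy":0.207,"wz":-0.382,"fingers":0},{"dx":-0.026,"dy":0,"dz":0.023,"wx":-0.828,"wy":0.207,"wz":-0.382,"fingers":0},{"dx":-0.026,"dy":-0.003,"dz":0.023,"wx":-0.828,"wy":0.207,"wz":-0.382,"fingers":0},{"dx":-0.027,"dy":-0.006,"dz":0.022,"wx":-0.828,"wy":0.207,"wz":-0.382,"fingers":0},{"dx":-0.027,"dy":-0.009,"dz":0.02,"wx":-0.828,"wy":0.207,"wz":-0.382,"fingers":0}
--
{"dx":-0.027,"dy":-0.011,"dz":0.019,"wx":-0.828,"wy":0.207,"wz":-0.382,"fingers":0},{"dx":-0.027,"dy":-0.014,"dz":0.017,"wx":-0.828,"wy":0.207,"wz":-0.382,"fingers":0},{"dx":-0.026,"dy":-0.016,"dz":0.015,"wx":-0.828,"wy":0.207,"wz":-0.382,"fingers":0},{"dx":-0.026,"dy":-0.019,"dz":0.013,"wx":-0.828,"wy":0.207,"wz":-0.382,"fingers":0},{"dx":-0.026,"dy":-0.021,"dz":0.011,"wx":-0.828,"wy":0.207,"wz":-0.382,"fingers":0}
--
{"dx":-0.025,"dy":-0.023,"dz":0.008,"wx":-0.828,"wy":0.207,"wz":-0.382,"fingers":0},| n 11 dist 287.0 turn 62.0
[766.67990249 121.26809775 300.        ]
{"dx":0.007,"dy":0.001,"dz":0.031,"wx":-0.833,"wy":0,"wz":-0,"fingers":0},{"dx":0.007,"dy":-0.002,"dz":0.031,"wx":-0.833,"wy":0,"wz":-0,"fingers":0},{"dx":0.007,"dy":-0.005,"dz":0.03,"wx":-0.833,"wy":0,"wz":-0,"fingers":0},{"dx":0.007,"dy":-0.007,"dz":0.03,"wx":-0.833,"wy":0,"wz":-0,"fingers":0},{"dx":0.007,"dy":-0.01,"dz":0.029,"wx":-0.833,"wy":0,"wz":0,"fingers":0}
--
{"dx":0.007,"dy":-0.012,"dz":0.028,"wx":-0.833,"wy":0,"wz":0,"fingers":0},| n 6 dist 142.0 turn 30.0
```

View pics/c19.png

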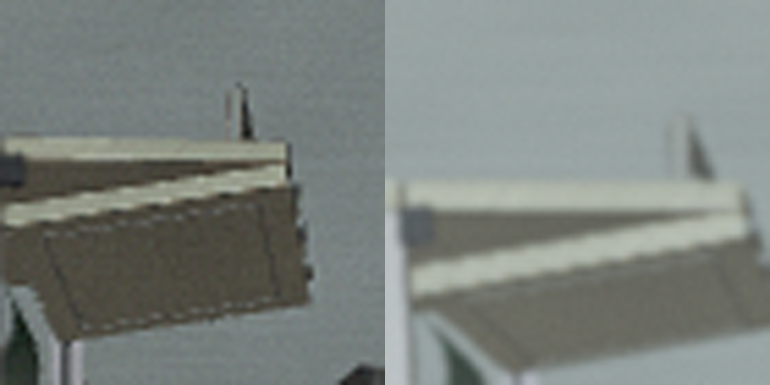

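>>> {"name": "servo_tool", "arguments": {"rows": [{"dx": -0.025,"dy": 0.003,"dz": 0.024,"wx": -0.83,"wy": 0.2,"wz": -0.38,"fingers": 0},{"dx": -0.026,"dy": 0,"dz": 0.023,"wx": -0.83,"wy": 0.2,"wz": -0.38,"fingers": 0},{"dx": -0.026,"dy": -0.003,"dz": 0.023,"wx": -0.83,"wy": 0.2,"wz": -0.38,"fingers": 0},{"dx": -0.027,"dy": -0.006,"dz": 0.022,"wx": -0.83,"wy": 0.2,"wz": -0.38,"fingers": 0},{"dx": -0.027,"dy": -0.009,"dz": 0.02,"wx": -0.83,"wy": 0.2,"wz": -0.38,"fingers": 0}]}}

```text
clock: 32.98
eef_pos: [589.5, 37.8, 218.5]
tool_rot: [1.344, 1.293, 1.88]
force: [1.4, -0.1, -1.5]
width: 85.3
```

>>> {"name": "servo_tool", "arguments": {"rows": [{"dx": -0.027,"dy": -0.011,"dz": 0.019,"wx": -0.83,"wy": 0.2,"wz": -0.38,"fingers": 0},{"dx": -0.027,"dy": -0.014,"dz": 0.017,"wx": -0.83,"wy": 0.2,"wz": -0.38,"fingers": 0},{"dx": -0.026,"dy": -0.016,"dz": 0.015,"wx": -0.83,"wy": 0.2,"wz": -0.38,"fingers": 0},{"dx": -0.026,"dy": -0.019,"dz": 0.013,"wx": -0.83,"wy": 0.2,"wz": -0.38,"fingers": 0},{"dx": -0.026,"dy": -0.021,"dz": 0.011,"wx": -0.83,"wy": 0.2,"wz": -0.38,"fingers": 0}]}}

```text
clock: 33.6
eef_pos: [679.5, 11.5, 308.3]
tool_rot: [1.08, 1.515, 2.054]
force: [-0.2, 0.4, -0.1]
width: 85.1
```

```bash
python3 - <<'E'
from h import *
p,R0,s=Rs(); print(s['clock'],p,s['qpos'].round(2),s['force'].round(1),s['width'])
q=plan([768,121.5,300],Rdown(np.radians(90)))
E
```

```text
33.6 [679.4981604   11.47256987 308.26559445] [ 0.07  0.63 -0.2   1.29  0.07  1.25  0.86] [-0.2  0.4 -0.1] 85.12184223631189
{"dx":0.002,"dy":-0.003,"dz":0.031,"wx":-0.95,"wy":0.064,"wz":-0.064,"fingers":0},{"dx":0.002,"dy":-0.006,"dz":0.031,"wx":-0.95,"wy":0.064,"wz":-0.064,"fingers":0},{"dx":0.002,"dy":-0.009,"dz":0.03,"wx":-0.95,"wy":0.064,"wz":-0.064,"fingers":0},{"dx":0.002,"dy":-0.012,"dz":0.029,"wx":-0.95,"wy":0.064,"wz":-0.064,"fingers":0},{"dx":0.002,"dy":-0.014,"dz":0.028,"wx":-0.95,"wy":0.064,"wz":-0.064,"fingers":0}
--
{"dx":0.002,"dy":-0.017,"dz":0.026,"wx":-0.95,"wy":0.064,"wz":-0.064,"fingers":0},| n 6 dist 141.0 turn 34.0
```

>>> {"name": "servo_tool", "arguments": {"rows": [{"dx": 0.002,"dy": -0.003,"dz": 0.031,"wx": -0.95,"wy": 0.064,"wz": -0.064,"fingers": 0},{"dx": 0.002,"dy": -0.006,"dz": 0.031,"wx": -0.95,"wy": 0.064,"wz": -0.064,"fingers": 0},{"dx": 0.002,"dy": -0.009,"dz": 0.03,"wx": -0.95,"wy": 0.064,"wz": -0.064,"fingers": 0},{"dx": 0.002,"dy": -0.012,"dz": 0.029,"wx": -0.95,"wy": 0.064,"wz": -0.064,"fingers": 0},{"dx": 0.002,"dy": -0.014,"dz": 0.028,"wx": -0.95,"wy": 0.064,"wz": -0.064,"fingers": 0}]}}

```text
clock: 34.22
eef_pos: [754.0, 102.9, 301.5]
tool_rot: [0.822, 1.56, 2.293]
force: [-0.7, -0.5, 0.9]
width: 85.5
```

>>> {"name": "servo_tool", "arguments": {"rows": [{"dx": 0.002,"dy": -0.017,"dz": 0.026,"wx": -0.95,"wy": 0.064,"wz": -0.064,"fingers": 0},{"dx": 0,"dy": 0,"dz": 0,"wx": 0,"wy": 0,"wz": 0,"fingers": 0}]}}

```text
clock: 34.48
eef_pos: [768.2, 122.9, 299.3]
tool_rot: [0.581, 1.568, 2.151]
force: [0.1, 0.3, 0.8]
width: 85.7
```

```bash
python3 - <<'E'
from h import *
p,R0,s=Rs(); print(s['clock'],p,s['qpos'].round(2),s['force'].round(1),s['width'])
q=plan([768,121.5,189],Rdown(np.radians(90)),n=3)
snap('side','s20.png'); a=np.load('pics/side.npy')[:,:,::-1][110:210,150:270]; t=snap('top','t20.png')[:,:,::-1][90:190,140:260]
cv2.imwrite('pics/c20.png',np.hstack([cv2.resize(q,None,fx=3.3,fy=3.3,interpolation=cv2.INTER_CUBIC) for q in(a,t)]))
E
```

```text
34.475 [768.17664446 122.9438261  299.25183585] [-0.07  0.82 -0.31  0.96  0.22  1.4   1.25] [0.1 0.3 0.8] 85.65937221810655
{"dx":0.049,"dy":-0,"dz":-0.001,"wx":-0.003,"wy":0.008,"wz":-0.005,"fingers":0},{"dx":0.049,"dy":0,"dz":-0.001,"wx":-0.003,"wy":0.008,"wz":-0.005,"fingers":0},{"dx":0.049,"dy":0,"dz":-0.001,"wx":-0.003,"wy":0.008,"wz":-0.005,"fingers":0},| n 3 dist 110.0 turn 0.0
```

View pics/c20.png

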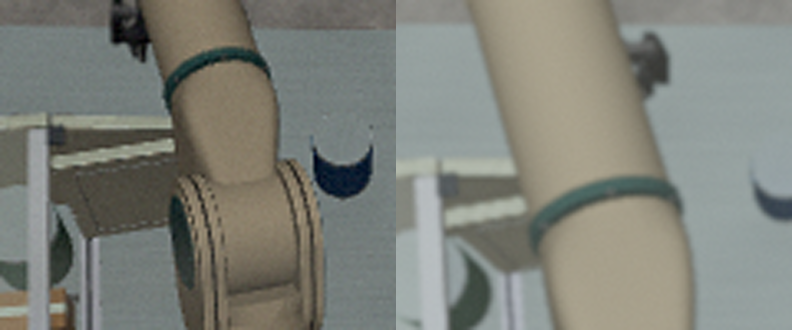

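Occluded, so I'll go by the measured position: descend and grip.

>>> {"name": "servo_tool", "arguments": {"rows": [{"dx": 0.049,"dy": 0,"dz": -0.001,"wx": 0,"wy": 0,"wz": 0,"fingers": 0},{"dx": 0.049,"dy": 0,"dz": -0.001,"wx": 0,"wy": 0,"wz": 0,"fingers": 0},{"dx": 0.049,"dy": 0,"dz": -0.001,"wx": 0,"wy": 0,"wz": 0,"fingers": 0},{"dx": 0,"dy": 0,"dz": 0,"wx": 0,"wy": 0,"wz": 0,"fingers": 0.5},{"dx": 0,"dy": 0,"dz": 0,"wx": 0,"wy": 0,"wz": 0,"fingers": 1}]}}

```text
clock: 35.2
eef_pos: [770.0, 117.4, 193.2]
tool_rot: [-1.379, 1.566, 0.187]
force: [0.2, 0.3, -0.5]
width: 51.9
```

>>> {"name": "servo_tool", "arguments": {"rows": [{"dx": 0,"dy": 0,"dz": 0,"wx": 0,"wy": 0,"wz": 0,"fingers": 1},{"dx": 0,"dy": 0,"dz": 0,"wx": 0,"wy": 0,"wz": 0,"fingers": 1},{"dx": 0,"dy": 0,"dz": 0,"wx": 0,"wy": 0,"wz": 0,"fingers": 1},{"dx": 0,"dy": 0,"dz": 0,"wx": 0,"wy": 0,"wz": 0,"fingers": 1}]}}

```text
clock: 35.7
eef_pos: [769.2, 124.3, 194.1]
tool_rot: [-0.475, 1.561, 1.095]
force: [-2.2, 6.5, 4.1]
width: 10.7
```

```bash
python3 - <<'E'
import h as H; H.FG=1
from h import *
p,R0,s=Rs(); print(s['clock'],p,s['qpos'].round(2),s['force'].round(1),s['width'])
arc(1.48,0.0,16)
E
```

```text
35.7 [769.18551168 124.30840122 194.13770546] [-0.06  0.88 -0.3   1.11  0.24  1.18  1.22] [-2.2  6.5  4.1] 10.655027504265606
off [2.5 3.  0. ]
{"dx":0.007,"dy":0.02,"dz":-0.006,"wx":0.89,"wy":0.08,"wz":0.04,"fingers":1},{"dx":-0,"dy":0.02,"dz":-0.007,"wx":0.89,"wy":0,"wz":-0,"fingers":1},{"dx":-0,"dy":0.021,"dz":-0.006,"wx":0.88,"wy":0,"wz":-0,"fingers":1},{"dx":-0,"dy":0.02,"dz":-0.006,"wx":0.88,"wy":0,"wz":-0,"fingers":1},{"dx":-0,"dy":0.02,"dz":-0.006,"wx":0.89,"wy":0,"wz":-0,"fingers":1}
--
{"dx":-0,"dy":0.02,"dz":-0.007,"wx":0.88,"wy":0,"wz":-0,"fingers":1},{"dx":-0,"dy":0.02,"dz":-0.006,"wx":0.88,"wy":0,"wz":-0,"fingers":1},{"dx":-0,"dy":0.02,"dz":-0.006,"wx":0.89,"wy":0,"wz":-0,"fingers":1},{"dx":-0,"dy":0.02,"dz":-0.007,"wx":0.88,"wy":0,"wz":-0,"fingers":1},{"dx":-0,"dy":0.02,"dz":-0.006,"wx":0.88,"wy":0,"wz":-0,"fingers":1}
--
{"dx":-0,"dy":0.02,"dz":-0.006,"wx":0.89,"wy":0,"wz":-0,"fingers":1},{"dx":-0,"dy":0.02,"dz":-0.007,"wx":0.88,"wy":0,"wz":-0,"fingers":1},{"dx":-0,"dy":0.02,"dz":-0.006,"wx":0.88,"wy":0,"wz":-0,"fingers":1},{"dx":-0,"dy":0.02,"dz":-0.006,"wx":0.89,"wy":0,"wz":-0,"fingers":1},{"dx":-0,"dy":0.02,"dz":-0.006,"wx":0.88,"wy":-0,"wz":-0,"fingers":1}
--
{"dx":-0,"dy":0.019,"dz":-0.007,"wx":0.88,"wy":-0,"wz":-0,"fingers":1},
```

Handle gripped (10.7 mm). Closing in stages next.

>>> {"name": "servo_tool", "arguments": {"rows": [{"dx": 0,"dy": 0.02,"dz": -0.006,"wx": 0.89,"wy": 0,"wz": 0,"fingers": 1},{"dx": 0,"dy": 0.02,"dz": -0.007,"wx": 0.89,"wy": 0,"wz": 0,"fingers": 1},{"dx": 0,"dy": 0.02,"dz": -0.006,"wx": 0.88,"wy": 0,"wz": 0,"fingers": 1},{"dx": 0,"dy": 0.02,"dz": -0.006,"wx": 0.88,"wy": 0,"wz": 0,"fingers": 1},{"dx": 0,"dy": 0.02,"dz": -0.006,"wx": 0.89,"wy": 0,"wz": 0,"fingers": 1}]}}

```text
clock: 36.33
eef_pos: [693.3, 116.4, 194.1]
tool_rot: [-0.281, 1.558, 0.823]
force: [3.4, 10.2, 2.4]
width: 10.6
```

```bash
python3 - <<'E'
import h as H; H.FG=1
from h import *
p,R0,s=Rs(); print(s['clock'],p,s['qpos'].round(2),s['force'].round(1),s['width'])
arc(1.48*11/16,0.0,11)
E
```

```text
36.325 [693.33314089 116.37202144 194.12888667] [-0.1   0.74 -0.19  1.4   0.15  1.    0.79] [ 3.4 10.2  2.4] 10.558413570580285
off [3.9 3.2 0. ]
{"dx":0.007,"dy":0.02,"dz":-0.007,"wx":0.86,"wy":0.12,"wz":0.03,"fingers":1},{"dx":-0,"dy":0.021,"dz":-0.006,"wx":0.88,"wy":0,"wz":-0,"fingers":1},{"dx":-0,"dy":0.02,"dz":-0.007,"wx":0.88,"wy":0,"wz":-0,"fingers":1},{"dx":-0,"dy":0.02,"dz":-0.006,"wx":0.89,"wy":0,"wz":-0,"fingers":1},{"dx":-0,"dy":0.02,"dz":-0.007,"wx":0.88,"wy":0,"wz":-0,"fingers":1}
--
{"dx":-0,"dy":0.02,"dz":-0.007,"wx":0.88,"wy":0,"wz":-0,"fingers":1},{"dx":-0,"dy":0.02,"dz":-0.006,"wx":0.89,"wy":0,"wz":-0,"fingers":1},{"dx":-0,"dy":0.02,"dz":-0.007,"wx":0.88,"wy":0,"wz":-0,"fingers":1},{"dx":-0,"dy":0.02,"dz":-0.006,"wx":0.88,"wy":0,"wz":-0,"fingers":1},{"dx":-0,"dy":0.019,"dz":-0.007,"wx":0.89,"wy":-0,"wz":-0,"fingers":1}
--
{"dx":-0,"dy":0.02,"dz":-0.006,"wx":0.88,"wy":-0,"wz":-0,"fingers":1},
```

>>> {"name": "servo_tool", "arguments": {"rows": [{"dx": 0,"dy": 0.02,"dz": -0.007,"wx": 0.87,"wy": 0.05,"wz": 0,"fingers": 1},{"dx": 0,"dy": 0.021,"dz": -0.006,"wx": 0.88,"wy": 0,"wz": 0,"fingers": 1},{"dx": 0,"dy": 0.02,"dz": -0.007,"wx": 0.88,"wy": 0,"wz": 0,"fingers": 1},{"dx": 0,"dy": 0.02,"dz": -0.006,"wx": 0.89,"wy": 0,"wz": 0,"fingers": 1},{"dx": 0,"dy": 0.02,"dz": -0.007,"wx": 0.88,"wy": 0,"wz": 0,"fingers": 1}]}}

```text
clock: 36.95
eef_pos: [621.3, 142.7, 194.1]
tool_rot: [-0.189, 1.558, 0.455]
force: [9.9, 11.2, -2.2]
width: 10.5
```

```bash
python3 - <<'E'
import h as H; H.FG=1
from h import *
p,R0,s=Rs(); print(s['clock'],p,s['qpos'].round(2),s['force'].round(1),s['width'])
arc(1.48*6/16,0.0,6)
E
```

```text
36.95 [621.32958855 142.68068307 194.09695226] [-0.23  0.64 -0.07  1.61  0.05  0.88  0.33] [ 9.9 11.2 -2.2] 10.535319851347998
off [4.7 2.2 0. ]
{"dx":0.007,"dy":0.02,"dz":-0.007,"wx":0.88,"wy":0.12,"wz":0.02,"fingers":1},{"dx":-0,"dy":0.02,"dz":-0.007,"wx":0.88,"wy":0,"wz":-0,"fingers":1},{"dx":-0,"dy":0.02,"dz":-0.008,"wx":0.88,"wy":0,"wz":-0,"fingers":1},{"dx":-0,"dy":0.02,"dz":-0.007,"wx":0.89,"wy":0,"wz":-0,"fingers":1},{"dx":-0,"dy":0.02,"dz":-0.007,"wx":0.88,"wy":0,"wz":-0,"fingers":1}
--
{"dx":-0,"dy":0.02,"dz":-0.007,"wx":0.88,"wy":0,"wz":-0,"fingers":1},
```

>>> {"name": "servo_tool", "arguments": {"rows": [{"dx": 0,"dy": 0.02,"dz": -0.007,"wx": 0.88,"wy": 0.08,"wz": 0,"fingers": 1},{"dx": 0,"dy": 0.02,"dz": -0.007,"wx": 0.88,"wy": 0,"wz": 0,"fingers": 1},{"dx": 0,"dy": 0.02,"dz": -0.008,"wx": 0.88,"wy": 0,"wz": 0,"fingers": 1},{"dx": 0,"dy": 0.02,"dz": -0.007,"wx": 0.88,"wy": 0,"wz": 0,"fingers": 1}]}}

```text
clock: 37.45
eef_pos: [576.9, 184.7, 194.1]
tool_rot: [-0.093, 1.559, 0.181]
force: [18.0, 10.8, -8.4]
width: 10.8
```

>>> {"name": "servo_tool", "arguments": {"rows": [{"dx": 0,"dy": 0.02,"dz": -0.007,"wx": 0.88,"wy": 0,"wz": 0,"fingers": 1},{"dx": 0,"dy": 0,"dz": 0,"wx": 0,"wy": 0,"wz": 0,"fingers": 1}]}}

```text
clock: 37.7
eef_pos: [567.8, 198.7, 194.1]
tool_rot: [0.043, 1.559, 0.229]
force: [16.1, 11.0, -6.9]
width: 10.4
```

```bash
python3 - <<'E'
import h as H; H.FG=1
from h import *
p,R0,s=Rs(); print(s['clock'],p,s['qpos'].round(2),s['force'].round(1),s['width'],handle(0,189))
arc(1.48*1/16,0.0,2)
E
```

```text
37.7 [567.78038011 198.72851577 194.09728771] [-0.43  0.59  0.07  1.71 -0.05  0.83 -0.15] [16.1 11.  -6.9] 10.449470673608497 [556.55974295 211.32607324 189.        ]
off [4.1 1.4 0. ]
{"dx":0.007,"dy":0.01,"dz":-0.006,"wx":0.49,"wy":0.11,"wz":-0.01,"fingers":1},{"dx":-0,"dy":0.009,"dz":-0.006,"wx":0.44,"wy":0,"wz":0,"fingers":1},
```

>>> {"name": "servo_tool", "arguments": {"rows": [{"dx": 0,"dy": 0.01,"dz": -0.001,"wx": 0.49,"wy": 0,"wz": 0,"fingers": 1},{"dx": 0,"dy": 0.009,"dz": -0.001,"wx": 0.44,"wy": 0,"wz": 0,"fingers": 1},{"dx": 0,"dy": 0,"dz": 0,"wx": 0,"wy": 0,"wz": 0,"fingers": 1}]}}

```text
clock: 38.08
eef_pos: [561.7, 209.8, 194.1]
tool_rot: [-0.22, 1.565, -0.132]
force: [7.1, 6.7, 1.1]
width: 10.4
```

>>> {"name": "servo_tool", "arguments": {"rows": [{"dx": 0,"dy": 0.004,"dz": 0,"wx": 0,"wy": 0,"wz": 0,"fingers": 1},{"dx": 0,"dy": 0,"dz": 0,"wx": 0,"wy": 0,"wz": 0,"fingers": 1}]}}

```text
clock: 38.33
eef_pos: [561.0, 211.2, 194.0]
tool_rot: [-0.601, 1.566, -0.514]
force: [5.5, 5.4, 2.9]
width: 10.5
```

```bash
python3 - <<'E'
import h as H; H.FG=1
from h import *
p,R0,s=Rs(); print(s['clock'],p,s['qpos'].round(2),s['force'].round(1),s['width'],handle(0,189))
snap('side','s21.png'); a=np.load('pics/side.npy')[:,:,::-1][130:270,80:220]; t=snap('top','t21.png')[:,:,::-1][130:270,60:200]
cv2.imwrite('pics/c21.png',np.hstack([cv2.resize(q,None,fx=2.8,fy=2.8,interpolation=cv2.INTER_CUBIC) for q in(a,t)]))
E
```

```text
38.325 [560.976909   211.166002   194.03619613] [-0.47  0.6   0.1   1.71 -0.07  0.84 -0.26] [5.5 5.4 2.9] 10.51728799063625 [556.55974295 211.32607324 189.        ]
```

View pics/c21.png

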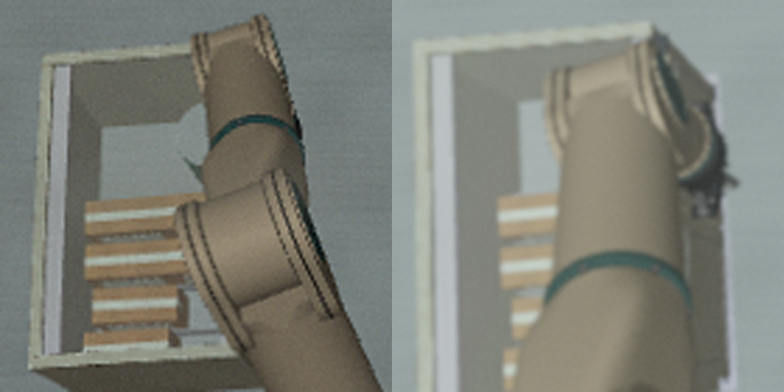

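>>> {"name": "servo_tool", "arguments": {"rows": [{"dx": 0,"dy": 0.005,"dz": 0,"wx": 0,"wy": 0,"wz": 0,"fingers": 1},{"dx": 0,"dy": 0,"dz": 0,"wx": 0,"wy": 0,"wz": 0,"fingers": 1}]}}

```text
clock: 38.67
eef_pos: [559.8, 213.7, 194.0]
tool_rot: [-1.187, 1.567, -1.101]
force: [4.0, 2.9, 6.9]
width: 10.6
```

>>> {"name": "servo_tool", "arguments": {"rows": [{"dx": 0,"dy": 0.005,"dz": 0,"wx": 0,"wy": 0,"wz": 0,"fingers": 1},{"dx": 0,"dy": 0,"dz": 0,"wx": 0,"wy": 0,"wz": 0,"fingers": 1}]}}

```text
clock: 38.92
eef_pos: [559.7, 213.9, 194.0]
tool_rot: [-1.484, 1.562, -1.4]
force: [2.8, -3.8, 8.3]
width: 10.4
```

>>> {"name": "servo_tool", "arguments": {"rows": [{"dx": 0,"dy": 0.004,"dz": 0,"wx": 0,"wy": 0,"wz": 0,"fingers": 1},{"dx": 0,"dy": 0,"dz": 0,"wx": 0,"wy": 0,"wz": 0,"fingers": 1}]}}

```text
clock: 39.17
eef_pos: [559.7, 213.8, 194.0]
tool_rot: [-1.562, 1.559, -1.48]
force: [2.8, -8.7, 9.8]
width: 9.9
```

>>> {"name": "servo_tool", "arguments": {"rows": [{"dx": 0,"dy": 0,"dz": 0,"wx": 0,"wy": 0,"wz": 0,"fingers": 0},{"dx": 0,"dy": 0,"dz": 0,"wx": 0,"wy": 0,"wz": 0,"fingers": 0},{"dx": 0,"dy": 0,"dz": 0,"wx": 0,"wy": 0,"wz": 0,"fingers": 0},{"dx": 0,"dy": 0,"dz": 0,"wx": 0,"wy": 0,"wz": 0,"fingers": 0}]}}

```text
clock: 39.67
eef_pos: [555.2, 218.0, 190.5]
tool_rot: [-2.404, 1.559, -2.319]
force: [0.2, 0.1, -0.6]
width: 81.5
```

>>> {"name": "servo_tool", "arguments": {"rows": [{"dx": -0.05,"dy": 0,"dz": 0,"wx": 0,"wy": 0,"wz": 0,"fingers": 0},{"dx": -0.07,"dy": 0,"dz": 0,"wx": 0,"wy": 0,"wz": 0,"fingers": 0},{"dx": -0.06,"dy": 0,"dz": 0,"wx": 0,"wy": 0,"wz": 0,"fingers": 0},{"dx": 0,"dy": -0.07,"dz": 0,"wx": 0,"wy": 0,"wz": 0,"fingers": 0},{"dx": 0,"dy": -0.08,"dz": 0,"wx": 0,"wy": 0,"wz": 0,"fingers": 0}]}}

```text
clock: 40.3
eef_pos: [566.1, 106.9, 327.1]
tool_rot: [-2.313, 1.561, -2.226]
force: [0.8, -0.3, 1.0]
width: 85.4
```

>>> {"name": "servo_tool", "arguments": {"rows": [{"dx": 0,"dy": -0.08,"dz": 0,"wx": 0,"wy": 0,"wz": 0,"fingers": 0},{"dx": 0,"dy": -0.08,"dz": 0,"wx": 0,"wy": 0,"wz": 0,"fingers": 0},{"dx": 0,"dy": -0.08,"dz": 0,"wx": 0,"wy": 0,"wz": 0,"fingers": 0},{"dx": 0,"dy": -0.08,"dz": 0,"wx": 0,"wy": 0,"wz": 0,"fingers": 0},{"dx": 0,"dy": -0.06,"dz": 0,"wx": 0,"wy": 0,"wz": 0,"fingers": 0}]}}

```text
clock: 40.92
eef_pos: [589.5, -180.3, 328.9]
tool_rot: [-2.336, 1.559, -2.254]
force: [1.3, -0.3, -1.0]
width: 85.1
```

```bash
python3 - <<'E'
from h import *
p,R0,s=Rs(); print(s['clock'],p,s['qpos'].round(2),s['force'].round(1),s['width'])
snap('side','s22.png'); a=np.load('pics/side.npy')[:,:,::-1][130:270,80:220]; t=snap('top','t22.png')[:,:,::-1][130:270,60:200]
cv2.imwrite('pics/c22.png',np.hstack([cv2.resize(q,None,fx=2.8,fy=2.8,interpolation=cv2.INTER_CUBIC) for q in(a,t)]))
box={'side':(140,130,220,260),'top':(130,130,210,260)}
seg=[(cupT(CUP,[[0,-200,235],[0,200,235]]),(0,0,255)),(cupT(CUP,[[-16,-200,235],[-16,200,235]]),(0,255,255)),(np.array([handle(0,228),handle(0,118)]),(0,255,0))]
ov2('ov22.png',seg,box,S=4)
E
```

```text
40.925 [ 589.50680639 -180.2845379   328.87693797] [ 0.13  0.5   0.19  1.48 -0.09  1.17  0.41] [ 1.3 -0.3 -1. ] 85.0951026244862
```

View pics/c22.png

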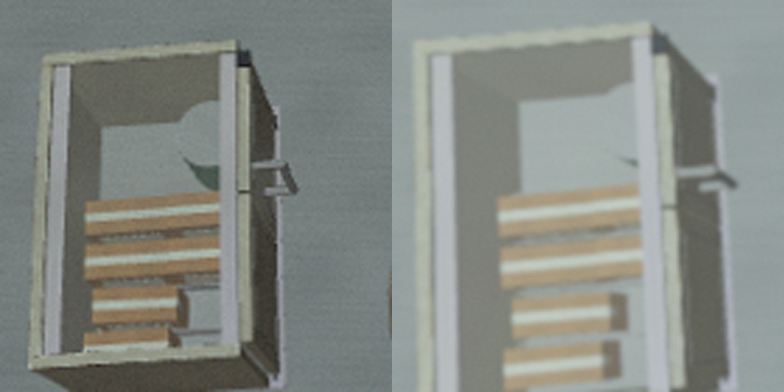

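View pics/ov22.png

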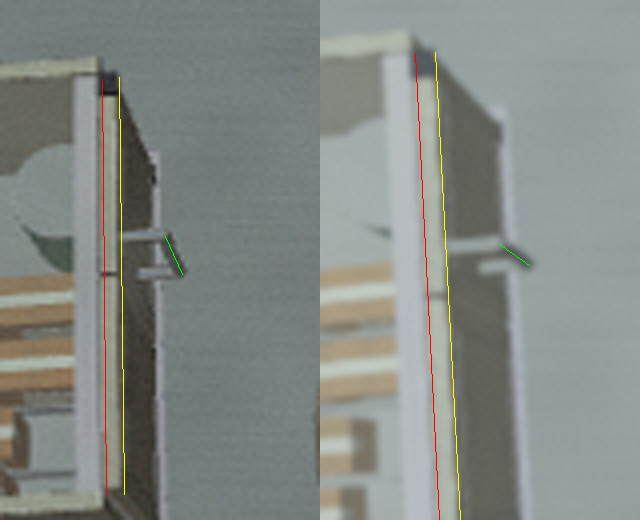

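View pics/s22.png

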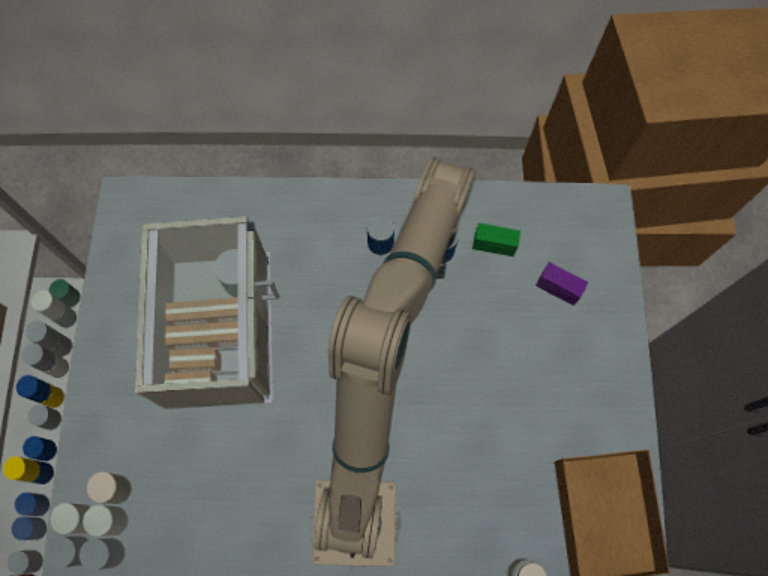

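```bash
python3 -c "
from h import *
print(ctrl.finish_job())"
```

```text
the job is handed in; nothing more can be done
None
```

I opened the bifold door by its handle and pulled it to its end stop. The two brown cartons (there were only two) went into lanes 1 and 2, each pushed back against the carton already there. I then pulled the door shut by the handle and handed the job in at about 41 s.

**Last checks:**
- **Cartons:** the final pictures from both cameras show each pair as one unbroken row. The front end of each new carton sits about 12 mm inside the opening. The last pushes held at about 7 N. In lane 2 the cartons were still sliding at that force, so I can't say the back carton reached the back wall. The new carton was in contact with it in both lanes.
- **Door:** both panels match the shut outline to within a pixel or so. The handle stopped moving while I kept pushing, at about 9 N.
- **Rest of the scene:** the tins and the green and purple blocks are where they started, as far as the views show. One tin is partly hidden by the arm in the last picture. The arm is clear of everything.

**Things that came up:**
- The second carton was knocked about 30 mm while I was picking up the first, so I measured it again before grasping.
- I used lane 2 instead of lane 3 because lane 3 was too close to the arm's base.
- The networks found no carton centre points, so I measured the cartons from their edges in both cameras.

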